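# Slide seed strips under the grow lamp

### The job

Take the two filled seed strips out of the white watering tray and put one in each of the two empty channels of the lamp stand, upright, plugs under the lamp and pull tab out at the front, then slide each down the channel until it is fully home against the stop at the back. Once both are home, turn the knob on top of the lamp clockwise to its end to switch the light to full. Do not shift the strip that is already in the stand or knock the pot and the mister.

Things in the scene. Friction and masses are not known exactly. Their poses are not given: they have to be found in the camera images.
- strip_1_mid (a point): Black strip in the watering tray: block 144 long (x), 56 wide (y), 46 high, straight sides, 3 peat plugs 14 proud on top. Pull tab at its -x end (towards the robot): 34 long, 40 wide, 5 thick, level with the top, its end bent down as a lip reaching to 12 above the underside. Point: block centre, 23 above underside; end face x = +72, lip's outer face x = -106. 0.2 to 0.45 kg.
- strip_2_mid (a point): Second strip in the watering tray, same size, point and axes as strip_1 (block centre, 23 above the underside; +x away from the tab). Either strip may go in either empty channel.
- strip_in_mid (a point): Same kind of strip, same point and axes, already home in one of the stand's three channels (any one of them); to be left alone. The other two channels are empty.
- stand_stop (a point): Fixed lamp stand: 3 white channels side by side at y = -84, 0, +84, open on top and at the front, falling 7 degrees towards +x. Point: on the middle channel's floor at its back stop, 20 above the bench; x level, along the channels to the back, z straight up. Floors 315 long (58 above the bench in front), 70 wide between walls 14 high; stop 30 high. Strips need a light push to slide.
- lamp_edge (a point): Middle of the lower front edge of the level LED panel over the stand's channels, 110 above the bench, 140 in front of the stop; axes as stand_stop. Panel 125 deep (x), 292 wide (y), fins to 130 above the bench, posts at y = +-139. About 13 clear above a strip's plugs at this edge. A home strip has its block under the panel (but for about 4) and its tab out in front.
- dimmer_grip (a point): Lamp's knob on the grey driver box (105 x 100, top 150 above the bench) amid the LED panel: black bar 42 long, 14 wide, 32 tall on a 44 disc 8 thick, vertical axis. Point: on the axis, 7 below the bar's top, 187 above the bench, 78 in front of the stop. The bar lies along this point's x and turns with it.
- dimmer (a joint): Angle of that knob, rad: 0 = off, grows as it is turned clockwise seen from above, 1.4 = end of travel (full light). Starts at 0 to 0.25; turns with light friction and stays where it is left.
- wet_tray: Fixed shallow white watering tray the two strips start in: 250 (x) x 300 (y), rim 16 high, floor 4 thick. Origin on the bench under its centre. The stand may be to its left or to its right.
- pot: Bystander: terracotta pot, 90 across, 80 tall, behind the watering tray. Origin at the centre of its foot.
- mister: Bystander: clear spray bottle with white head, 68 across, 177 tall, behind the watering tray. Origin at the centre of its foot.
Things that resemble listed ones, but are neither listed nor needed, are in the scene too. Leave any green look-alike of the part that bears strip_1_mid alone. What is shaped like the part that bears strip_2_mid but blue is not meant.

How it is judged:
By the outcome, as a careful person would: the job done as asked, in the order asked, and still so for the second after the job is handed in, with the robot touching nothing.
It also fails if it takes over 72 s, if anything falls off the work surface, if the arm or the gripper's body presses on something with over 40 N, if the wrist force passes 120 N, or if a joint passes its speed limit or range.

### The arm

A 6-joint arm with a two-finger parallel gripper is mounted at the origin on the work surface. World frame = base frame: x ahead of the robot, y to its left, z up, the work surface at z = 0. Lengths are in mm, angles in rad, forces in N, time in s.
With the tool pointing down it reaches from about 275 to 1000 mm from the base axis. Payload 8.4 kg.
Tool frame: the origin (TCP) lies at the very end of the fingers, on their centre line; the grasp point (between the pads) lies 19 mm behind it; z points along the fingers, y is the direction in which the jaws open and shut (so a half turn about z gives the same grasp; the last joint's range is limited). The gripper opens to 85 mm and grips with 20 to 120 N. Pads are 22 mm wide; open, the fingers measure 114 mm over their backs; the gripper's body (76 mm by 85 mm) begins 54 mm behind the grasp point. The pads swing forward as they close: fully open they stand 13 mm farther back than shut.
Start: joints at [1.247, 0.353, 1.633, -0, 1.155, -0.002], TCP at [197.67, 592.92, 231.281] pointing down, gripper open.
Joint ranges: [-2.63, 2.63], [-0.92, 2.1], [0.06, 2.66], [-1.3, 4.44], [0, 2.69], [-3.02, 3.02]. Speed limits (rad/s): [2.22, 2.22, 2.79, 3.14, 3.14, 3.14].

### API

Orientations are given as [roll, pitch, yaw] about the fixed x, y, z axes, in that order (R = Rz(yaw) Ry(pitch) Rx(roll)).
In Python, from rig import r gives the robot as it stands.
- The arm moves only by the tool jog_arm, never from a script. Its argument "increments" is text: rows parted by semicolons, each of 7 numbers parted by spaces: the shift along the tool's x, y, z in cm, then the turn, a rotation vector about the tool's x, y, z in rad, then the opening, from -1 (shut) to 1 (fully open). A call has exactly 8 rows; each row shifts and turns the commanded pose from where the row before left it, along the tool's axes as they then stand; what a row does not reach is not made up. A row lasts 1/10 s, in which the tool goes at most 50 mm and 8.59 degrees, less where a joint would pass 70% of its speed; a pose out of reach is approached as far as the arm can. A call with a gripper value outside its range is refused whole. The fingers move at their own pace and stop on an object; "squeeze" is the grip in N (left out, the last holds). Time passes only in rows, so rows that do not move let the fingers close, or fill a call up. It gives the time, the measured TCP pose, the force and the opening at its end, in the units of the state.
- r.sense(): the state, without advancing time (a new reading comes with each control period).
- r.grab_frame(name): name is "scene" or "top" or "wrist"; returns the picture (480x640x3 uint8, red, green, blue); there is no depth.
- r.camera_info(name): a dict with "K" (3x3 intrinsics, pixels), "dist_coeffs" ([k1, k2, p1, p2, k3] as OpenCV has them; the pictures are not rectified), "rvec" (rotation vector, rad) and "tvec" (3), from world to camera coordinates, as OpenCV has them. Camera axes: x right, y down, z forward; pixel columns grow to the right and rows downward; lengths in mm; the calibration is good to about 2 mm. A picture is of the moment at which its call begins: read the wrist's pose just before it. camera_info takes no time and is no camera call; for the wrist camera it gives the pose at the moment of the call.
- r.sign_off(): hands the job in, once; it reports no verdict.
The state is a dict: "clock": time; "qpos": joint angles; "qvel": joint speeds; "joint_efforts": joint torques, N m; "eef_pos": TCP position; "tcp_rot": TCP orientation; "contact_force": force on the tool from outside, world axes, zero at the start; "wrist_torque": the same for the moment, N m; "opening": opening from 0.0 (shut) to 1.0 (fully open).
Only numpy, scipy, OpenCV 4.12 (cv2) and the standard library are available. Lean on these libraries where they do the work, as an engineer would, in place of code of your own. Each camera call takes 0.05 s, during which the arm holds its last target.

## Working session

There is one attempt and no reset: what is moved stays moved. The work goes in short steps, Python scripts to look and compute and a tool call to move; the robot and the scene stay as the last step left them, time stands still between calls to the robot, and variables do not carry over. Pictures are saved under pics/ and viewed, and the job is handed in when it is done.

Besides the shell and the picture viewer there is one more tool, called after "Emit:" as name(argument=value, ...) on one line, values as JSON. jog_arm: Moves the arm, as the interface text tells. Its arguments: {"type":"object","properties":{"increments":{"type":"string"},"squeeze":{"type":"number"}},"required":["increments"]}

```bash
ls; mkdir -p pics; python3 - <<'E'
from rig import r
import cv2
s=r.sense();print(s)
for n in ["scene","top","wrist"]:
    f=r.grab_frame(n);cv2.imwrite(f"pics/a_{n}.png",f[:,:,::-1])
    c=r.camera_info(n);print(n,c)
E
```

```text
pics
{'clock': 0.0, 'qpos': array([ 1.24662522e+00,  3.53628674e-01,  1.63413546e+00, -1.48991122e-05,
        1.15518685e+00, -2.41942339e-03]), 'qvel': array([-0.00217677, -0.00024536, -0.00130995,  0.00084226, -0.00130631,
        0.00151653]), 'joint_efforts': array([ 1.91891231e-03, -6.05252552e+01, -3.42063224e+01,  3.10851256e-04,
        9.49182606e-03,  9.47709452e-06]), 'eef_pos': array([197.5088647 , 592.47482229, 230.57327273]), 'tcp_rot': array([-3.14023430e+00,  1.03361823e-05,  2.81984701e+00]), 'contact_force': array([-1.19669948,  0.06803743, -0.51748269]), 'wrist_torque': array([-0.012349  , -0.01676018, -0.00359876]), 'opening': 0.9935736749114633}
scene {'K': array([[538.94687119,   0.        , 314.39703754],
       [  0.        , 538.94687119, 230.97538255],
       [  0.        ,   0.        ,   1.        ]]), 'dist_coeffs': array([-0.16393614,  0.        ,  0.        ,  0.        ,  0.        ]), 'rvec': array([ 1.88526453,  1.87522303, -0.59567797]), 'tvec': array([-116.08713355, -345.82884968, 1739.40723621])}
top {'K': array([[617.41340751,   0.        , 322.33916193],
       [  0.        , 617.41340751, 236.68690294],
       [  0.        ,   0.        ,   1.        ]]), 'dist_coeffs': array([-0.0948796,  0.       ,  0.       ,  0.       ,  0.       ]), 'rvec': array([ 2.15160039, -2.12921663,  0.17037176]), 'tvec': array([ 120.62654997,  497.56882456, 1597.28726265])}
wrist {'K': array([[356.72181923,   0.        , 323.34588169],
       [  0.        , 356.72181923, 236.34055964],
       [  0.        ,   0.        ,   1.        ]]), 'dist_coeffs': array([-0.04874959,  0.        ,  0.        ,  0.        ,  0.        ]), 'rvec': array([-2.33039681, -1.67894707, -0.26685198]), 'tvec': array([-624.67126402,  -39.07869026,  380.63648452])}
```

View pics/a_scene.png

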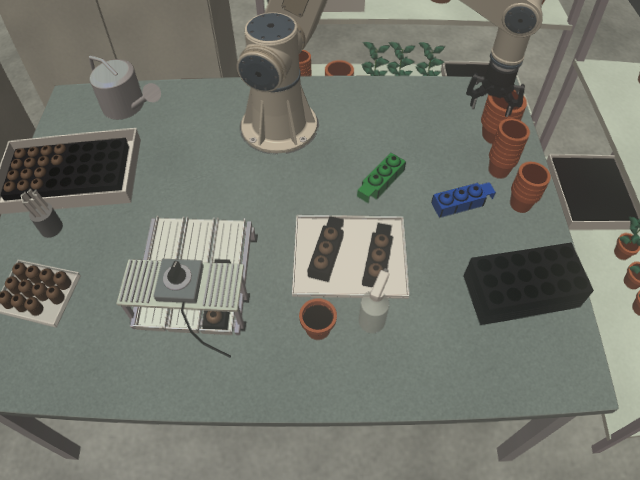

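View pics/a_top.png

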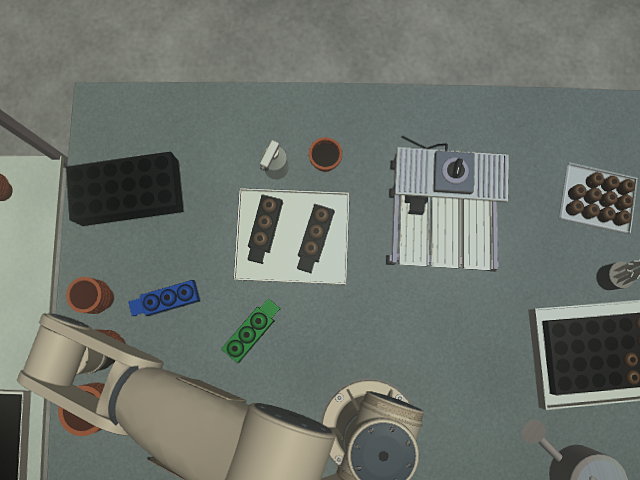

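View pics/a_wrist.png

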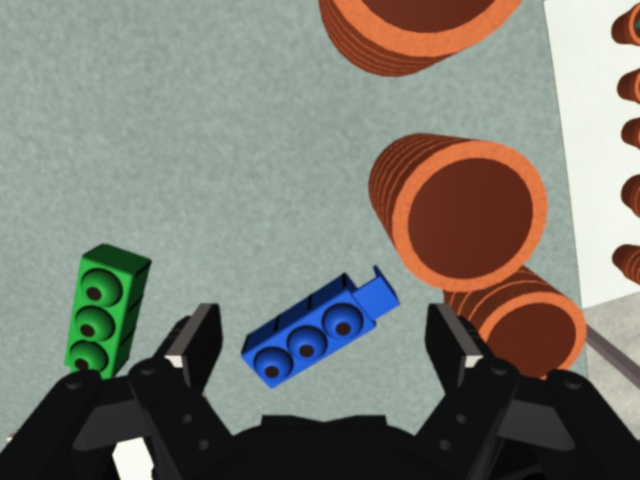

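Top view: two black strips in the white tray near (265,228) and (316,237). The stand is at about (450,210), with its filled channel on the left (x≈415) and the middle and right channels empty. I'll enlarge it and measure.

```bash
cat > h.py <<'E'
import numpy as np, cv2
from rig import r
def ray(cam,uv):
    K,d=cam["K"],cam["dist_coeffs"]
    p=cv2.undistortPoints(np.array(uv,float).reshape(-1,1,2),K,d).reshape(-1,2)
    R=cv2.Rodrigues(cam["rvec"])[0];C=-R.T@cam["tvec"]
    D=np.c_[p,np.ones(len(p))]@R
    return C,D
def onz(cam,uv,z):
    C,D=ray(cam,uv); t=(z-C[2])/D[:,2]; return C+D*t[:,None]
def proj(cam,P):
    return cv2.projectPoints(np.array(P,float).reshape(-1,1,3),cam["rvec"],cam["tvec"],cam["K"],cam["dist_coeffs"])[0].reshape(-1,2)
E
python3 - <<'E'
from h import *
f=cv2.imread("pics/a_top.png"); c=r.camera_info("top")
cv2.imwrite("pics/b1.png",cv2.resize(f[125:285,370:530],None,fx=3.7,fy=3.7,interpolation=2))
cv2.imwrite("pics/b2.png",cv2.resize(f[130:290,225:365],None,fx=3.7,fy=3.7,interpolation=2))
roi=f[188:284,237:348].max(2)
m=(roi<75).astype(np.uint8)
f2=f[188:284,237:348].astype(int)
n,l,st,ce=cv2.connectedComponentsWithStats(m)
for i in range(1,n):
    if st[i,4]>100: print(st[i],ce[i]+[237,188])
E
```

```text
[ 11   7  35  69 983] [263.35910478 230.22787386]
[ 60  16  37  69 913] [313.45016429 239.73493976]
```

View pics/b1.png

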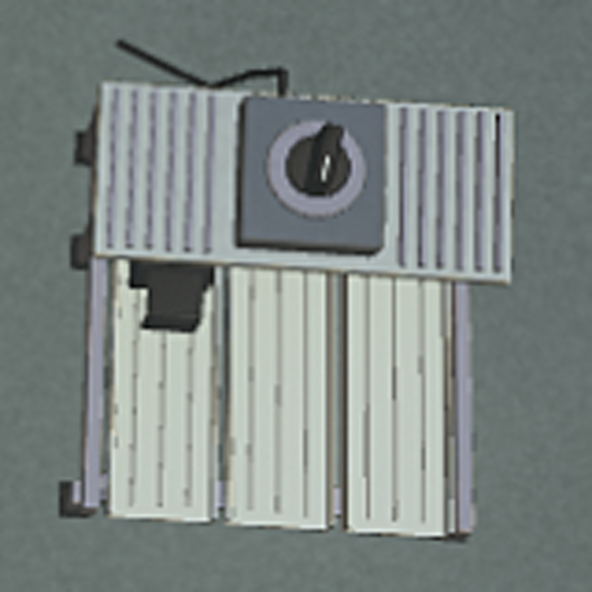

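View pics/b2.png

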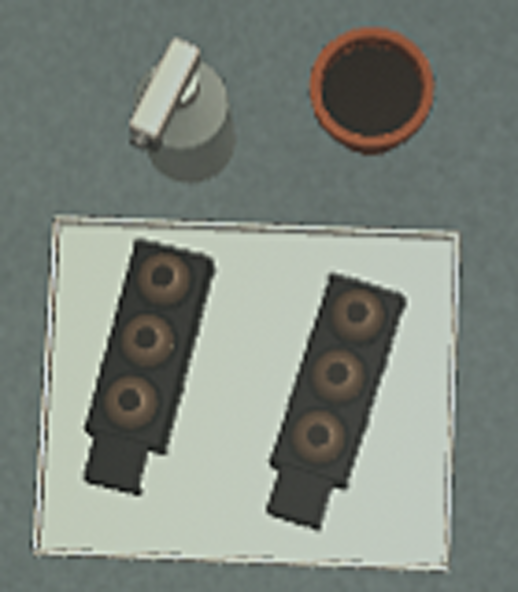

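```bash
python3 - <<'E'
from h import *
c=r.camera_info("top")
def b(o,P): return np.array(P,float)/3.7+np.array(o)-0.36
b2=lambda P:b((225,130),P); b1=lambda P:b((370,125),P)
for n,P in (("A",[(163,276),(147,339),(130,401)]),("B",[(358,313),(338,374),(319,435)])):
    w=onz(c,b2(P),62); print(n,w.round(1).tolist(), np.degrees(np.arctan2(*(w[0]-w[2])[[1,0]])), w.mean(0))
print("tray rim",onz(c,b2([(55,217),(458,233),(448,570),(35,553)]),16).round(0).tolist())
print("pot",onz(c,b2([(372,88)]),80),"mister",onz(c,b2([(185,100)]),120))
w=onz(c,b1([(95,257),(510,283),(515,110),(100,83)]),130);print("panel top",w.round(1).tolist());print("yaws",[np.degrees(np.arctan2(*(w[i]-w[j])[[1,0]])) for i,j in((0,1),(2,1),(3,0))])
w=onz(c,b1([(110,515),(212,521),(227,525),(329,529),(346,532),(447,537)]),72);print("chan front wall",w.round(1).tolist())
w=onz(c,b1([(332,128),(318,193)]),194);print("bar",w.round(1).tolist())
w=onz(c,b1([(318,169)]),158);print("disc",w.round(1).tolist())
w=onz(c,b1([(242,97),(385,103),(382,254),(237,246)]),150);print("box",w.round(1).tolist(),w.mean(0))
E
```

```text
A [[577.8, 268.2, 62.0], [532.0, 278.4, 62.0], [487.4, 289.3, 62.0]] -13.172104913229584 [532.37450411 278.62488289  62.        ]
B [[552.3, 128.9, 62.0], [508.3, 142.6, 62.0], [464.6, 155.5, 62.0]] -16.82459270443927 [508.39236009 142.34275255  62.        ]
tray rim [[631.0, 353.0, 16.0], [622.0, 56.0, 16.0], [374.0, 62.0, 16.0], [383.0, 360.0, 16.0]]
pot [[712.75422639 120.63580899  80.        ]] mister [[690.77616254 250.87560637 120.        ]]
panel top [[593.1, -57.9, 130.0], [578.7, -345.1, 130.0], [702.4, -353.9, 130.0], [717.0, -62.7, 130.0]]
yaws [np.float64(87.12603054581386), np.float64(-4.0847779932382675), np.float64(-2.2185530036353627)]
chan front wall [[422.2, -73.9, 72.0], [418.6, -145.4, 72.0], [415.9, -155.9, 72.0], [413.7, -227.7, 72.0], [411.7, -239.7, 72.0], [408.8, -311.3, 72.0]]
bar [[668.4, -209.4, 194.0], [623.6, -198.7, 194.0]]
disc [[649.9, -207.2, 158.0]]
box [[702.3, -157.9, 150.0], [699.7, -256.9, 150.0], [593.2, -251.3, 150.0], [597.4, -152.1, 150.0]] [ 648.12779614 -204.53826285  150.        ]
```

```bash
cat >> h.py <<'E'
from scipy.spatial.transform import Rotation as Ro
def plan(pos,rot,n,start=None):
    """print n rows (cm, rad) straight line + slerp from present pose"""
    s=r.sense(); p=s["eef_pos"]; R0=Ro.from_euler("xyz",s["tcp_rot"])
    if start: p,R0=np.array(start[0],float),Ro.from_euler("xyz",start[1])
    R1=Ro.from_euler("xyz",rot); rv=(R0.inv()*R1).as_rotvec()
    d=(np.array(pos,float)-p)
    for i in range(n):
        Ri=R0*Ro.from_rotvec(rv*i/n)
        print(np.r_[Ri.inv().apply(d/n)/10,rv/n].round(3).tolist())
def st():
    s=r.sense(); print("t",round(s["clock"],2),"p",s["eef_pos"].round(1),"rot",s["tcp_rot"].round(4),"F",s["contact_force"].round(1),"op",round(s["opening"],3),"q",s["qpos"].round(2))
E
python3 - <<'E'
from h import *
st()
c=r.camera_info("wrist");R=cv2.Rodrigues(c["rvec"])[0];s=r.sense()
print(Ro.from_euler("xyz",s["tcp_rot"]).inv().apply(-R.T@c["tvec"]-s["eef_pos"]))
print(Ro.from_euler("xyz",s["tcp_rot"]).inv().apply(R[2]))
plan([508,142,180],[np.pi,0,2.848],16)
E
```

```text
t 0.15 p [197.5 592.6 230.7] rot [-3.1405 -0.      2.8198] F [-0.3  0.6  0.2] op 0.996 q [ 1.25  0.35  1.63  0.    1.16 -0.  ]
[  81.01839272    0.2704671  -142.59473318]
[-3.11277749e-01 -1.15602998e-05  9.50318979e-01]
[-2.731, -2.058, 0.319, -0.0, -0.0, -0.002]
[-2.728, -2.062, 0.319, -0.0, -0.0, -0.002]
[-2.724, -2.067, 0.319, -0.0, -0.0, -0.002]
[-2.72, -2.072, 0.319, -0.0, -0.0, -0.002]
[-2.717, -2.077, 0.319, -0.0, -0.0, -0.002]
[-2.713, -2.082, 0.319, -0.0, -0.0, -0.002]
[-2.709, -2.086, 0.318, -0.0, -0.0, -0.002]
[-2.706, -2.091, 0.318, -0.0, -0.0, -0.002]
[-2.702, -2.096, 0.318, -0.0, -0.0, -0.002]
[-2.698, -2.101, 0.318, -0.0, -0.0, -0.002]
[-2.695, -2.106, 0.318, -0.0, -0.0, -0.002]
[-2.691, -2.11, 0.318, -0.0, -0.0, -0.002]
[-2.687, -2.115, 0.318, -0.0, -0.0, -0.002]
[-2.684, -2.12, 0.317, -0.0, -0.0, -0.002]
[-2.68, -2.125, 0.317, -0.0, -0.0, -0.002]
[-2.676, -2.129, 0.317, -0.0, -0.0, -0.002]
```

Emit:
jog_arm(increments="-2.72 -2.07 0.2 0 0 0 1; -2.72 -2.07 0.2 0 0 0 1; -2.72 -2.07 0.2 0 0 0 1; -2.72 -2.07 0.2 0 0 0 1; -2.72 -2.07 0.2 0 0 0 1; -2.72 -2.07 0.2 0 0 0 1; -2.72 -2.07 0.2 0 0 0 1; -2.72 -2.07 0.2 0 0 0 1", squeeze=40)

```text
clock: 0.95
eef_pos: [352.2, 365.7, 215.1]
tcp_rot: [-3.141, -0.0, 2.82]
contact_force: [0.5, 0.6, -0.6]
opening: 1.002
```

Emit:
jog_arm(increments="-2.7 -2.1 0.4 0 0 0 1; -2.7 -2.1 0.4 0 0 0 1; -2.7 -2.1 0.4 0 0 0 1; -2.7 -2.1 0.4 0 0 0 1; -2.7 -2.1 0.4 0 0 -0.01 1; -2.7 -2.1 0.4 0 0 -0.01 1; -2.7 -2.1 0.4 0 0 -0.01 1; -2.7 -2.1 0.4 0 0 0 1")

```text
clock: 1.75
eef_pos: [505.7, 139.1, 183.0]
tcp_rot: [-3.141, -0.0, 2.85]
contact_force: [0.4, 0.3, 0.0]
opening: 0.998
```

```bash
python3 - <<'E'
from h import *
st()
c=r.camera_info("wrist");f=r.grab_frame("wrist");cv2.imwrite("pics/c.png",f[:,:,::-1])
np.save("c.npy",c,allow_pickle=True)
st()
E
```

```text
t 1.75 p [505.7 139.1 183. ] rot [-3.1415e+00 -2.0000e-04  2.8501e+00] F [0.4 0.3 0. ] op 0.998 q [ 0.27  0.25  1.89  0.    0.99 -1.01]
t 1.8 p [508.2 136.  182.6] rot [-3.1401e+00  1.8000e-03  2.8495e+00] F [ 2.1 -2.5  0.3] op 1.0 q [ 0.26  0.25  1.89 -0.    0.99 -1.02]
```

View pics/c.png

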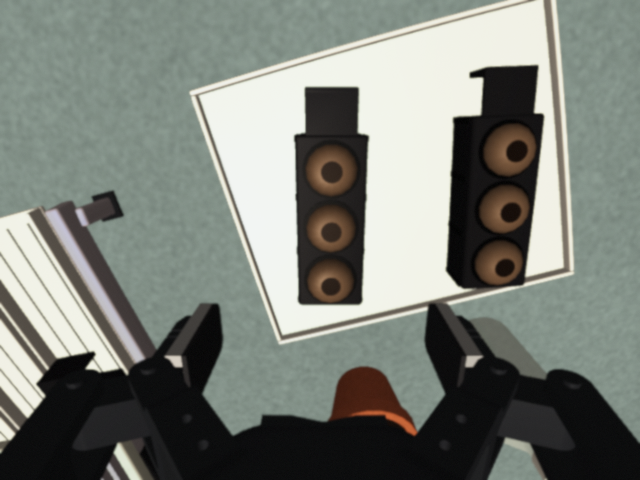

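Wrist view: strip B is centred with its plugs at (331,172), (330,232) and (330,286). Strip A's plugs are at (516,150), (510,212) and (505,268).

```bash
python3 - <<'E'
from h import *
c=np.load("c.npy",allow_pickle=True).item()
for P in ([(331,172),(330,232),(330,286)],[(516,150),(510,212),(505,268)]):
    w=onz(c,P,63); print(w.round(1).tolist(),np.degrees(np.arctan2(*(w[2]-w[0])[[1,0]])),w.mean(0).round(1))
w=onz(c,[(296,135),(367,135),(362,304),(300,304)],50);print(w.round(1).tolist(),w.mean(0))
E
```

```text
[[464.7, 157.6, 63.0], [508.7, 143.9, 63.0], [552.8, 130.9, 63.0]] -16.857589928209066 [508.7 144.2  63. ]
[[487.5, 291.7, 63.0], [533.0, 281.0, 63.0], [578.7, 271.0, 63.0]] -12.82627917394683 [533.1 281.2  63. ]
[[432.5, 140.1, 50.0], [447.7, 190.9, 50.0], [583.6, 151.1, 50.0], [568.0, 99.5, 50.0]] [507.95338429 145.41945438  50.        ]
```

Emit:
jog_arm(increments="0.1 0.3 2.5 0 0 0 1; 0.1 0.3 3 0 0 0 1; 0 0.1 3 0 0 0 1; 0 0 1.5 0 0 0 1; 0 0 0 0 0 0 1; 0 0 0 0 0 0 1; 0 0 0 0 0 0 1; 0 0 0 0 0 0 1")

```text
clock: 2.6
eef_pos: [506.1, 148.0, 84.4]
tcp_rot: [3.141, 0.002, 2.85]
contact_force: [0.3, 0.3, 0.3]
opening: 1.002
```

```bash
python3 - <<'E'
from h import *
st()
plan([508.5,143.5,20],[np.pi,0,2.8475],1)
E
```

```text
t 2.6 p [506.1 148.   84.4] rot [3.1405e+00 1.7000e-03 2.8498e+00] F [0.3 0.3 0.3] op 1.002 q [ 0.28  0.4   1.96 -0.    0.78 -1.  ]
[-0.35, -0.365, 6.442, 0.001, 0.002, 0.002]
```

Emit:
jog_arm(increments="-0.35 -0.35 0.5 0 0 0 1; 0 0 2.5 0 0 0 1; 0 0 2.5 0 0 0 1; 0 0 0.95 0 0 0 1; 0 0 0 0 0 0 1; 0 0 0 0 0 0 -1; 0 0 0 0 0 0 -1; 0 0 0 0 0 0 -1", squeeze=40)

```text
clock: 3.4
eef_pos: [508.5, 143.6, 20.0]
tcp_rot: [3.141, 0.002, 2.85]
contact_force: [-1.2, 0.2, 6.5]
opening: 0.649
```

Emit:
jog_arm(increments="0 0 0 0 0 0 -1; 0 0 0 0 0 0 -1; 0 0 0 0 0 0 -1; 0 0 -1 0 0 0 -1; 0 0 -2 0 0 0 -1; 0 0 -2 0 0 0 -1; 0 0 -1 0 0 0 -1; 0 0 0 0 0 0 -1")

```text
clock: 4.2
eef_pos: [508.6, 143.7, 80.4]
tcp_rot: [3.14, 0.003, 2.85]
contact_force: [0.5, -0.5, -3.7]
opening: 0.651
```

```bash
python3 - <<'E'
from h import *
st()
f=r.grab_frame("wrist");cv2.imwrite("pics/d.png",f[:,:,::-1])
E
```

```text
t 4.2 p [508.6 143.7  80.4] rot [3.1400e+00 2.5000e-03 2.8498e+00] F [ 0.5 -0.5 -3.7] op 0.651 q [ 0.27  0.4   1.96  0.    0.77 -1.01]
```

View pics/d.png

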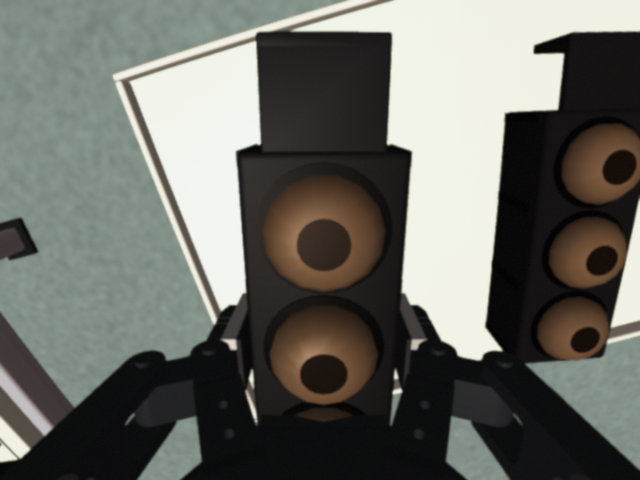

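```bash
cat >> h.py <<'E'
S=np.array([727,-208.5,20.]); YAW=-0.0506; TH=np.radians(7)
def stand(s,v,z): return S[:2].tolist()[0]+s*np.cos(YAW)-v*np.sin(YAW), S[1]+s*np.sin(YAW)+v*np.cos(YAW), z
def rot(tilt): return (Ro.from_euler("z",YAW)*Ro.from_euler("y",tilt+np.pi)).as_euler("xyz")
E
python3 - <<'E'
from h import *
print(rot(TH), stand(-222.8,-84,65.5))
plan([475,0,145],rot(TH),6)
plan(stand(-235,-84,145),rot(TH),8,start=([475,0,145],rot(TH)))
E
```

```text
[-3.14159265 -0.12217305  3.09099265] (np.float64(500.23657677967236), np.float64(-281.12361798615217), 65.5)
[-0.163, -2.447, -1.095, 0.003, 0.02, -0.04]
[-0.042, -2.454, -1.091, 0.003, 0.02, -0.04]
[0.078, -2.456, -1.084, 0.003, 0.02, -0.04]
[0.199, -2.453, -1.075, 0.003, 0.02, -0.04]
[0.319, -2.446, -1.064, 0.003, 0.02, -0.04]
[0.439, -2.433, -1.05, 0.003, 0.02, -0.04]
[-0.338, -3.494, -0.041, 0.0, 0.0, 0.0]
[-0.338, -3.494, -0.041, 0.0, 0.0, 0.0]
[-0.338, -3.494, -0.041, 0.0, 0.0, 0.0]
[-0.338, -3.494, -0.041, 0.0, 0.0, 0.0]
[-0.338, -3.494, -0.041, 0.0, 0.0, 0.0]
[-0.338, -3.494, -0.041, 0.0, 0.0, 0.0]
[-0.338, -3.494, -0.041, 0.0, 0.0, 0.0]
[-0.338, -3.494, -0.041, 0.0, 0.0, 0.0]
```

Emit:
jog_arm(increments="-0.15 -2.45 -1.1 0.003 0.02 -0.04 -1; -0.05 -2.45 -1.1 0.003 0.02 -0.04 -1; 0.1 -2.45 -1.1 0.003 0.02 -0.04 -1; 0.2 -2.45 -1.1 0.003 0.02 -0.04 -1; 0.3 -2.45 -1.05 0.003 0.02 -0.04 -1; 0.45 -2.45 -1.05 0.003 0.02 -0.04 -1; -0.3 -3.5 0 0 0 0 -1; -0.3 -3.5 0 0 0 0 -1")

```text
clock: 5.05
eef_pos: [476.4, -71.2, 144.0]
tcp_rot: [-3.138, -0.122, 3.091]
contact_force: [1.3, -1.1, -3.9]
opening: 0.649
```

Emit:
jog_arm(increments="-0.35 -3.5 -0.05 0 0 0 -1; -0.35 -3.5 -0.05 0 0 0 -1; -0.35 -3.5 -0.05 0 0 0 -1; -0.35 -3.5 -0.05 0 0 0 -1; -0.35 -3.5 0 0 0 0 -1; -0.35 -3.5 0 0 0 0 -1; 0 0 0 0 0 0 -1; 0 0 0 0 0 0 -1")

```text
clock: 5.85
eef_pos: [486.3, -281.1, 143.4]
tcp_rot: [-3.139, -0.123, 3.088]
contact_force: [-0.4, 0.1, -3.9]
opening: 0.649
```

```bash
python3 - <<'E'
from h import *
st()
c=r.camera_info("wrist");f=r.grab_frame("wrist");np.save("e.npy",c)
cv2.imwrite("pics/e.png",f[:,:,::-1])
st()
plan(stand(-222.8,-84,66.5),rot(TH),4)
E
```

```text
t 5.85 p [ 486.3 -281.1  143.4] rot [-3.1393 -0.1229  3.0882] F [-0.4  0.1 -3.9] op 0.649 q [-0.49  0.41  1.77 -0.06  1.07 -1.98]
t 5.9 p [ 486.3 -280.4  143.6] rot [-3.1394 -0.123   3.0893] F [-0.6 -0.8 -2.8] op 0.645 q [-0.49  0.41  1.77 -0.06  1.07 -1.98]
[-0.583, 0.003, 1.87, -0.0, -0.0, -0.0]
[-0.582, 0.002, 1.871, -0.0, -0.0, -0.0]
[-0.582, 0.001, 1.871, -0.0, -0.0, -0.0]
[-0.582, -0.0, 1.871, -0.0, -0.0, -0.0]
```

View pics/e.png

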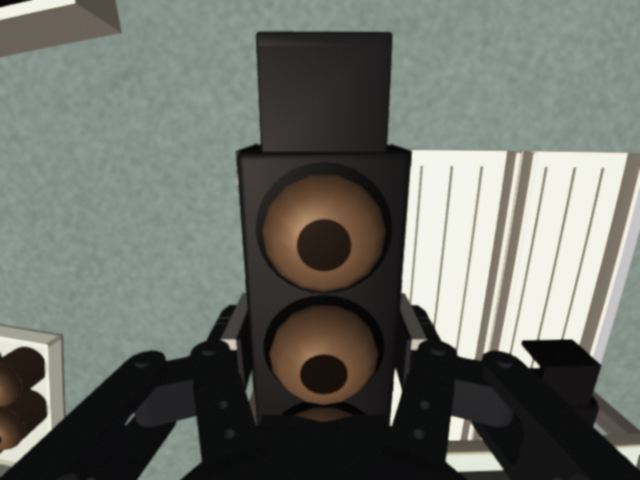

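```bash
python3 - <<'E'
from h import *
c=np.load("e.npy",allow_pickle=True).item()
def tost(w):
    d=w[:,:2]-S[:2]; return np.c_[d[:,0]*np.cos(YAW)+d[:,1]*np.sin(YAW), -d[:,0]*np.sin(YAW)+d[:,1]*np.cos(YAW)]
print(tost(onz(c,[(507,151),(531,153),(628,155)],58)).round(1))
# floor edges farther, z by slope: middle left-wall edge
for z,P in ((45,[(466,440),(478,430)]),(72,[(518,152)])): print(tost(onz(c,P,z)).round(1))
E
```

```text
[[-309.8   36.3]
 [-308.7   52.6]
 [-308.4  120.9]]
[[-78.8  33. ]
 [-88.3  42.1]]
[[-308.7   36.2]]
```

```bash
sed -i 's/S=np.array(\[727,-208.5,20.\])/S=np.array([729.,-207.,20.])/' h.py; python3 - <<'E'
from h import *
st();print(stand(-224,-84,66.5))
plan(stand(-224,-84,66.5),rot(TH),4)
E
```

```text
t 5.9 p [ 486.3 -280.4  143.6] rot [-3.1394 -0.123   3.0893] F [-0.6 -0.8 -2.8] op 0.645 q [-0.49  0.41  1.77 -0.06  1.07 -1.98]
(np.float64(501.03811266792815), np.float64(-279.5629238936785), 66.5)
[-0.601, 0.043, 1.868, -0.0, -0.0, -0.0]
[-0.6, 0.042, 1.868, -0.0, -0.0, -0.0]
[-0.6, 0.041, 1.868, -0.0, -0.0, -0.0]
[-0.599, 0.04, 1.869, -0.0, -0.0, -0.0]
```

Emit:
jog_arm(increments="-0.6 0.04 1.85 0 0 0 -1; -0.6 0.04 1.85 0 0 0 -1; -0.6 0.04 1.85 0 0 0 -1; -0.6 0.04 1.45 0 0 0 -1; 0 0 0.4 0 0 0 -1; 0 0 0 0 0 0 -1; 0 0 0 0 0 0 -1; 0 0 0.1 0 0 0 -1")

```text
clock: 6.7
eef_pos: [502.5, -280.7, 68.4]
tcp_rot: [-3.137, -0.12, 3.09]
contact_force: [0.9, 0.3, -4.0]
opening: 0.649
```

```bash
python3 - <<'E'
from h import *
st()
f=r.grab_frame("scene");cv2.imwrite("pics/f1.png",cv2.resize(f[190:350,90:290,::-1],None,fx=3.7,fy=3.7,interpolation=2))
f=r.grab_frame("top");cv2.imwrite("pics/f2.png",cv2.resize(f[125:285,370:530,::-1],None,fx=3.7,fy=3.7,interpolation=2))
st()
E
```

```text
t 6.7 p [ 502.5 -280.7   68.4] rot [-3.1374 -0.1195  3.0898] F [ 0.9  0.3 -4. ] op 0.649 q [-0.48  0.53  1.78 -0.07  0.94 -1.96]
t 6.8 p [ 502.2 -280.7   68. ] rot [-3.1377 -0.1201  3.0897] F [-0.2  0.6 -2.7] op 0.65 q [-0.48  0.53  1.78 -0.07  0.94 -1.96]
```

View pics/f1.png

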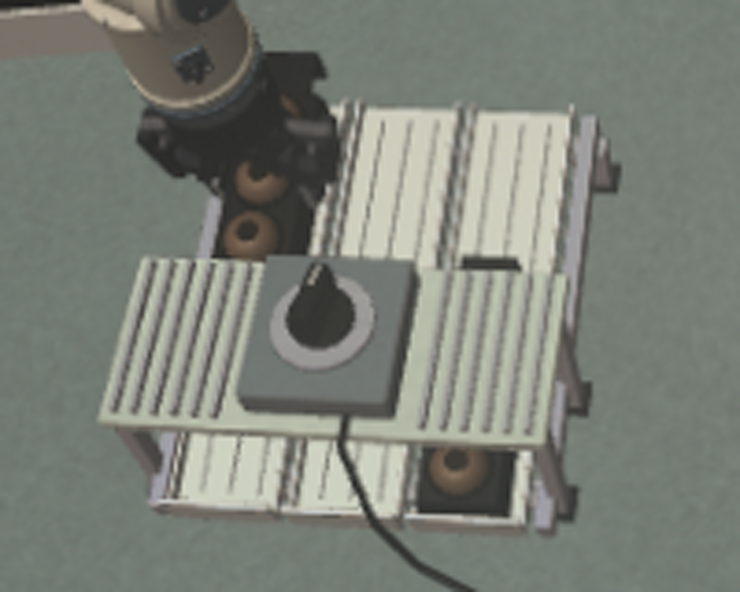

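View pics/f2.png

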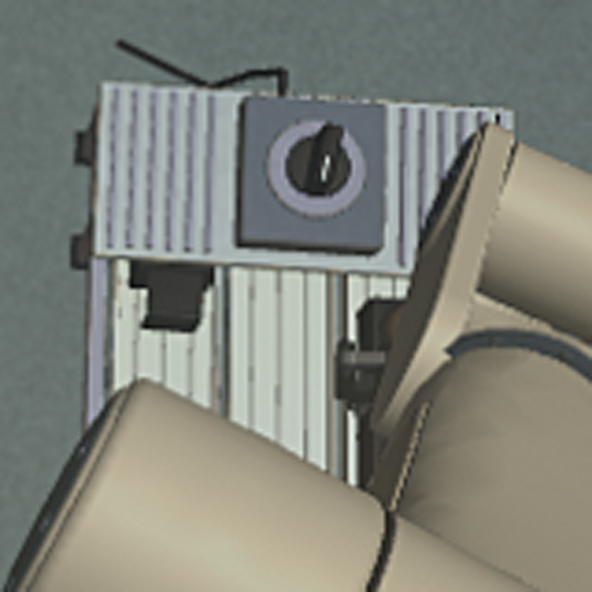

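Emit:
jog_arm(increments="0 0.1 0.1 0 0 0 -1; 0 0 0.1 0 0 0 -1; 0 0 0.1 0 0 0 -1; 0 0 0 0 0 0 -1; 0 0 0 0 0 0 -1; 0 0 0 0 0 0 -1; 0 0 0 0 0 0 -1; 0 0 0 0 0 0 -1")

```text
clock: 7.6
eef_pos: [501.7, -279.5, 64.5]
tcp_rot: [-3.138, -0.121, 3.09]
contact_force: [-0.2, -0.1, -3.5]
opening: 0.646
```

Emit:
jog_arm(increments="0 0 0.1 0 0 0 -1; 0 0 0 0 0 0 -1; 0 0 0 0 0 0 -1; 0 0 0.1 0 0 0 -1; 0 0 0 0 0 0 -1; 0 0 0 0 0 0 -1; 0 0 0 0 0 0 -1; 0 0 0 0 0 0 -1")

```text
clock: 8.4
eef_pos: [501.7, -279.5, 63.8]
tcp_rot: [-3.138, -0.12, 3.09]
contact_force: [-3.0, 1.3, 12.5]
opening: 0.648
```

Emit:
jog_arm(increments="0 0 0 0 0 0 0.8; 0 0 0 0 0 0 0.8; 0 0 0 0 0 0 0.8; 0 0 0 0 0 0 0.8; 0 0 -1 0 0 0 0.8; 0 0 -3 0 0 0 0.8; 0 0 -3 0 0 0 0.8; 0 0 -1 0 0 0 0.8")

```text
clock: 9.2
eef_pos: [513.0, -280.5, 145.4]
tcp_rot: [-3.136, -0.117, 3.09]
contact_force: [-0.1, -0.8, 0.7]
opening: 0.898
```

```bash
python3 - <<'E'
from h import *
st()
c=r.camera_info("wrist");f=r.grab_frame("wrist");np.save("g.npy",c)
cv2.imwrite("pics/g.png",f[:,:,::-1])
st()
plan(stand(-380,-84,145),rot(-0.1),5)
plan(stand(-372,-84,20+372*.1228+15),rot(-0.1),4,start=(stand(-380,-84,145),rot(-0.1)))
E
```

```text
t 9.2 p [ 513.  -280.5  145.4] rot [-3.1361 -0.1166  3.0897] F [-0.1 -0.8  0.7] op 0.898 q [-0.47  0.44  1.72 -0.06  1.09 -1.96]
t 9.25 p [ 513.1 -280.5  145.6] rot [-3.1359 -0.1161  3.0898] F [-0.4 -0.4  1.7] op 0.902 q [-0.47  0.44  1.72 -0.06  1.09 -1.96]
[3.339, 0.005, 0.401, -0.001, -0.043, -0.0]
[3.353, 0.005, 0.256, -0.001, -0.043, -0.0]
[3.361, 0.006, 0.111, -0.001, -0.043, -0.0]
[3.363, 0.006, -0.034, -0.001, -0.043, -0.0]
[3.358, 0.007, -0.18, -0.001, -0.043, -0.0]
[-0.038, 0.0, 1.62, 0.0, 0.0, 0.0]
[-0.038, 0.0, 1.62, 0.0, 0.0, 0.0]
[-0.038, 0.0, 1.62, 0.0, 0.0, 0.0]
[-0.038, 0.0, 1.62, 0.0, 0.0, 0.0]
```

View pics/g.png

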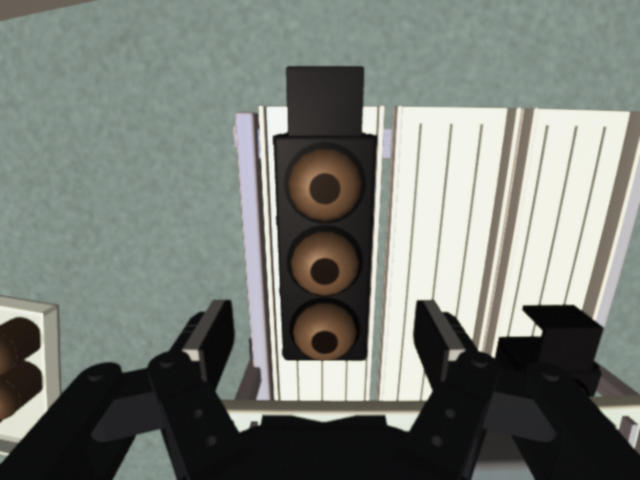

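Strip 1 sits straight in the right channel, with its block at (325,245) and its tab at the front. Now I'll move behind the tab to push.

Emit:
jog_arm(increments="3.35 0 0.4 0 -0.043 0 -0.5; 3.35 0 0.25 0 -0.043 0 -0.5; 3.35 0 0.1 0 -0.043 0 -0.5; 3.35 0 0 0 -0.043 0 -0.5; 3.35 0 -0.2 0 -0.043 0 -0.5; 0 0 1.6 0 0 0 -0.5; 0 0 1.6 0 0 0 -0.5; 0 0 1.6 0 0 0 -0.5", squeeze=20)

```text
clock: 10.05
eef_pos: [347.2, -271.4, 93.7]
tcp_rot: [-3.138, 0.094, 3.09]
contact_force: [0.2, 0.0, 0.9]
opening: 0.25
```

```bash
python3 - <<'E'
from h import *
st()
f=r.grab_frame("wrist");cv2.imwrite("pics/i.png",f[:,:,::-1])
st()
plan(stand(-372,-84,20+372*.1228+15),rot(-0.1),1)
print(stand(-188,-84,20+188*.1228+15))
E
```

```text
t 10.05 p [ 347.2 -271.4   93.7] rot [-3.138   0.094   3.0897] F [0.2 0.  0.9] op 0.25 q [-0.71  0.24  2.19  0.09  0.64 -2.3 ]
t 10.1 p [ 346.5 -270.5   91.7] rot [-3.1399  0.0915  3.09  ] F [-1.   1.  -2.2] op 0.252 q [-0.71  0.24  2.19  0.09  0.64 -2.3 ]
[-0.582, -0.125, 1.156, -0.002, -0.009, -0.001]
(np.float64(536.9920360202539), np.float64(-281.3837466678881), 58.0864)
```

View pics/i.png

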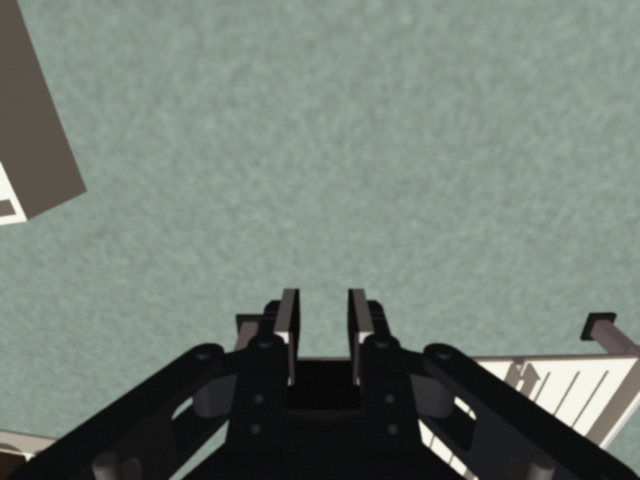

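Emit:
jog_arm(increments="-0.3 -0.1 0.6 0 0 0 -0.5; -0.3 0 0.55 0 0 0 -0.5; -0.97 0 0.22 0 0 0 -0.5; -0.97 0 0.22 0 0 0 -0.5; -0.97 0 0.22 0 0 0 -0.5; -0.97 0 0.22 0 0 0 -0.5; -0.97 0 0.22 0 0 0 -0.5; -0.97 0 0.22 0 0 0 -0.5")

```text
clock: 10.9
eef_pos: [414.6, -275.8, 75.9]
tcp_rot: [-3.138, 0.094, 3.091]
contact_force: [-4.7, 0.2, 3.8]
opening: 0.249
```

```bash
python3 - <<'E'
from h import *
st()
f=r.grab_frame("top");cv2.imwrite("pics/j.png",cv2.resize(f[125:285,370:530,::-1],None,fx=3.7,fy=3.7,interpolation=2))
f=r.grab_frame("scene");cv2.imwrite("pics/j2.png",cv2.resize(f[190:350,90:290,::-1],None,fx=3.7,fy=3.7,interpolation=2))
st()
E
```

```text
t 10.9 p [ 414.6 -275.8   75.9] rot [-3.1383  0.0936  3.0909] F [-4.7  0.2  3.8] op 0.249 q [-0.62  0.34  2.09  0.08  0.63 -2.21]
t 11.0 p [ 415.7 -276.3   76. ] rot [-3.1374  0.0955  3.0911] F [ 0.3 -0.  -0.3] op 0.247 q [-0.62  0.34  2.08  0.08  0.63 -2.21]
```

View pics/j2.png

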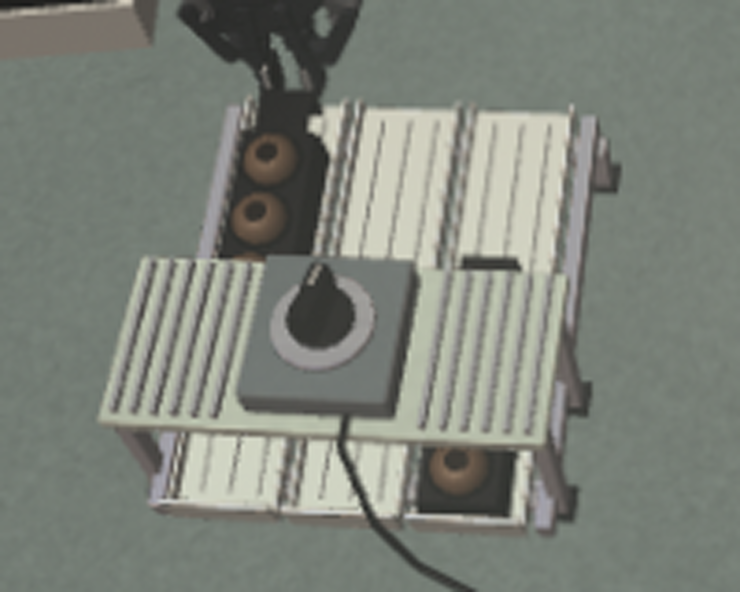

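Emit:
jog_arm(increments="-1.2 0 0.3 0 0 0 -0.5; -1.2 0 0.3 0 0 0 -0.5; -1.2 0 0.27 0 0 0 -0.5; -1.2 0 0.27 0 0 0 -0.5; -1.2 0 0.27 0 0 0 -0.5; -1.2 0 0.27 0 0 0 -0.5; -1.2 0 0.27 0 0 0 -0.5; -1.2 0 0.27 0 0 0 -0.5")

```text
clock: 11.8
eef_pos: [512.5, -281.0, 62.6]
tcp_rot: [-3.138, 0.094, 3.091]
contact_force: [-4.0, -0.1, 4.5]
opening: 0.249
```

```bash
python3 - <<'E'
from h import *
st()
f=r.grab_frame("scene");cv2.imwrite("pics/k2.png",cv2.resize(f[190:350,90:290,::-1],None,fx=3.7,fy=3.7,interpolation=2))
st()
p=r.sense()["eef_pos"];d=p-S;print("s",d[0]*np.cos(YAW)+d[1]*np.sin(YAW),"v",-d[0]*np.sin(YAW)+d[1]*np.cos(YAW))
E
```

```text
t 11.8 p [ 512.5 -281.    62.6] rot [-3.1381  0.0939  3.0907] F [-4.  -0.1  4.5] op 0.249 q [-0.53  0.47  1.91  0.06  0.68 -2.09]
t 11.85 p [ 514.7 -281.5   62.8] rot [-3.1373  0.0963  3.0907] F [ 1.3 -0.9  0.5] op 0.253 q [-0.53  0.47  1.91  0.06  0.68 -2.09]
s -210.2530503380284 v -85.21473664008884
```

View pics/k2.png

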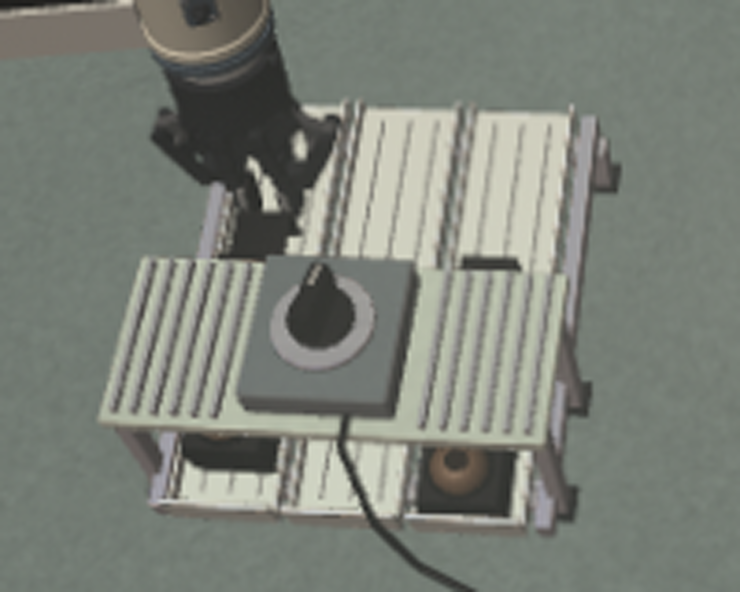

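Emit:
jog_arm(increments="-0.6 0 0.14 0 0 0 -0.5; -0.5 0 0.12 0 0 0 -0.5; -0.3 0 0.07 0 0 0 -0.5; -0.2 0 0.05 0 0 0 -0.5; -0.2 0 0.05 0 0 0 -0.5; -0.2 0 0.05 0 0 0 -0.5; 0 0 0 0 0 0 -0.5; 0 0 0 0 0 0 -0.5")

```text
clock: 12.65
eef_pos: [532.1, -282.1, 60.0]
tcp_rot: [-3.138, 0.095, 3.091]
contact_force: [-1.0, 0.3, 1.1]
opening: 0.249
```

```bash
cat >> h.py <<'E'
def sv():
    st(); p=r.sense()["eef_pos"];d=p-S;print("s",round(d[0]*np.cos(YAW)+d[1]*np.sin(YAW),1),"v",round(-d[0]*np.sin(YAW)+d[1]*np.cos(YAW),1))
E
python3 - <<'E'
from h import *
sv()
f=r.grab_frame("scene");cv2.imwrite("pics/l2.png",cv2.resize(f[190:350,90:290,::-1],None,fx=3.7,fy=3.7,interpolation=2))
E
```

```text
t 12.65 p [ 532.1 -282.1   60. ] rot [-3.1379  0.0946  3.0905] F [-1.   0.3  1.1] op 0.249 q [-0.51  0.49  1.87  0.06  0.69 -2.08]
s -192.9 v -85.0
```

View pics/l2.png

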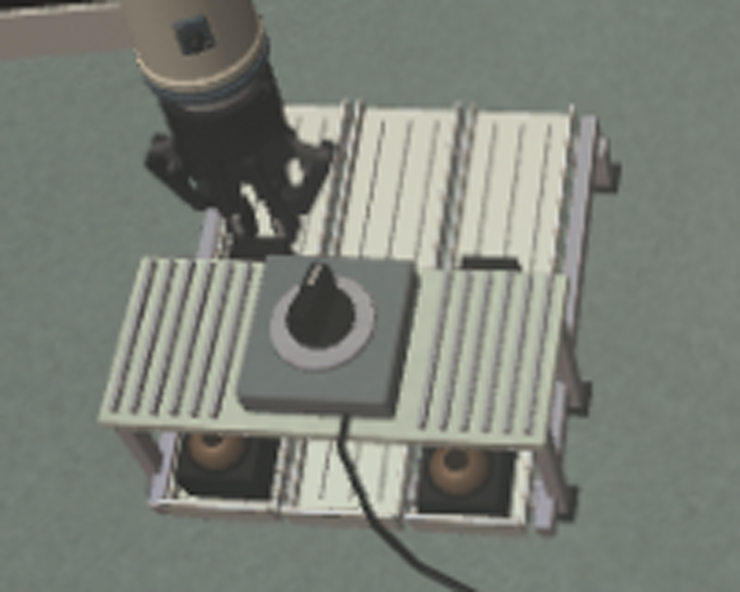

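Emit:
jog_arm(increments="-0.2 0 0.05 0 0 0 -0.5; -0.2 0 0.05 0 0 0 -0.5; -0.1 0 0.02 0 0 0 -0.5; -0.1 0 0.02 0 0 0 -0.5; 0 0 0 0 0 0 -0.5; 0 0 0 0 0 0 -0.5; 0 0 0 0 0 0 -0.5; 0 0 0 0 0 0 -0.5")

```text
clock: 13.5
eef_pos: [538.1, -282.3, 59.1]
tcp_rot: [-3.138, 0.094, 3.091]
contact_force: [-1.6, -0.1, 1.0]
opening: 0.249
```

Emit:
jog_arm(increments="-0.1 0 0.02 0 0 0 -0.5; -0.1 0 0.02 0 0 0 -0.5; -0.1 0 0.02 0 0 0 -0.5; -0.1 0 0.02 0 0 0 -0.5; 0 0 0 0 0 0 -0.5; 0 0 0 0 0 0 -0.5; 0 0 0 0 0 0 -0.5; 0 0 0 0 0 0 -0.5")

```text
clock: 14.3
eef_pos: [541.6, -282.5, 58.6]
tcp_rot: [-3.138, 0.093, 3.091]
contact_force: [-5.4, -0.2, 5.0]
opening: 0.253
```

Emit:
jog_arm(increments="-0.1 0 0.02 0 0 0 -0.5; -0.1 0 0.02 0 0 0 -0.5; 0 0 0 0 0 0 -0.5; 0 0 0 0 0 0 -0.5; 0 0 0 0 0 0 -0.5; 0 0 0 0 0 0 -0.5; 0 0 0 0 0 0 -0.5; 0 0 0 0 0 0 -0.5")

```text
clock: 15.1
eef_pos: [541.8, -282.4, 58.5]
tcp_rot: [-3.139, 0.09, 3.091]
contact_force: [-13.3, -0.9, 14.0]
opening: 0.251
```

```bash
python3 - <<'E'
from h import *
sv()
f=r.grab_frame("scene");cv2.imwrite("pics/m2.png",cv2.resize(f[190:350,90:290,::-1],None,fx=3.7,fy=3.7,interpolation=2))
E
```

```text
t 15.1 p [ 541.8 -282.4   58.5] rot [-3.1389  0.0901  3.0909] F [-13.3  -0.9  14. ] op 0.251 q [-0.5   0.51  1.85  0.06  0.7  -2.07]
s -183.1 v -84.8
```

View pics/m2.png

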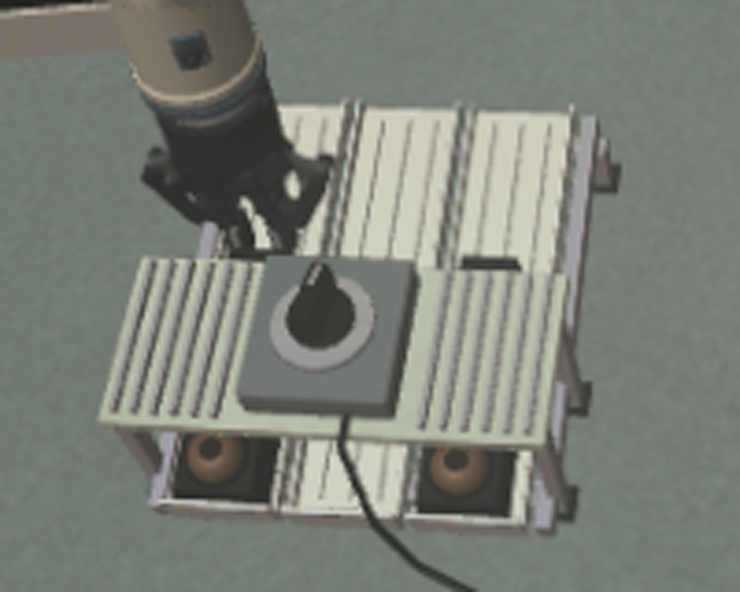

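```bash
python3 - <<'E'
from h import *
plan([470,-278,150],rot(-0.09),4)
plan([533,280.5,150],[np.pi,0,2.915],16,start=([470,-278,150],rot(-0.09)))
E
```

```text
[1.586, 0.013, -2.441, -0.001, 0.0, -0.0]
[1.586, 0.015, -2.441, -0.001, 0.0, -0.0]
[1.586, 0.017, -2.441, -0.001, 0.0, -0.0]
[1.586, 0.018, -2.441, -0.001, 0.0, -0.0]
[-0.216, 3.506, 0.019, 0.0, 0.006, 0.011]
[-0.177, 3.508, 0.017, 0.0, 0.006, 0.011]
[-0.139, 3.51, 0.014, 0.0, 0.006, 0.011]
[-0.1, 3.511, 0.012, 0.0, 0.006, 0.011]
[-0.062, 3.512, 0.009, 0.0, 0.006, 0.011]
[-0.023, 3.513, 0.007, 0.0, 0.006, 0.011]
[0.015, 3.513, 0.006, 0.0, 0.006, 0.011]
[0.054, 3.512, 0.004, 0.0, 0.006, 0.011]
[0.092, 3.512, 0.003, 0.0, 0.006, 0.011]
[0.131, 3.51, 0.002, 0.0, 0.006, 0.011]
[0.17, 3.509, 0.001, 0.0, 0.006, 0.011]
[0.208, 3.507, 0.0, 0.0, 0.006, 0.011]
[0.247, 3.504, -0.0, 0.0, 0.006, 0.011]
[0.285, 3.501, -0.001, 0.0, 0.006, 0.011]
[0.324, 3.498, -0.001, 0.0, 0.006, 0.011]
[0.362, 3.494, -0.0, 0.0, 0.006, 0.011]
```

Emit:
jog_arm(increments="1 0 -0.3 0 0 0 -0.5; 2 0 -2 0 0 0 -0.5; 2 0 -3.5 0 0 0 -0.5; 1.5 0 -4 0 0 0 -0.5; -0.2 3.5 0 0 0.006 0.011 -0.5; -0.2 3.5 0 0 0.006 0.011 0; -0.15 3.5 0 0 0.006 0.011 1; -0.1 3.5 0 0 0.006 0.011 1")

```text
clock: 15.95
eef_pos: [486.7, -138.2, 150.6]
tcp_rot: [3.141, 0.072, 3.045]
contact_force: [0.1, 0.2, 0.1]
opening: 0.754
```

Emit:
jog_arm(increments="-0.06 3.5 0 0 0.006 0.011 1; -0.02 3.5 0 0 0.006 0.011 1; 0 3.5 0 0 0.006 0.011 1; 0.05 3.5 0 0 0.006 0.011 1; 0.1 3.5 0 0 0.006 0.011 1; 0.15 3.5 0 0 0.006 0.011 1; 0.2 3.5 0 0 0.006 0.011 1; 0.2 3.5 0 0 0.006 0.011 1")

```text
clock: 16.75
eef_pos: [517.7, 140.9, 150.8]
tcp_rot: [3.136, 0.023, 2.958]
contact_force: [0.6, 0.3, -0.6]
opening: 1.002
```

```bash
python3 - <<'E'
from h import *
st()
f=r.grab_frame("top");cv2.imwrite("pics/n.png",cv2.resize(f[125:285,370:530,::-1],None,fx=3.7,fy=3.7,interpolation=2))
f=r.grab_frame("wrist");cv2.imwrite("pics/n2.png",f[:,:,::-1])
st()
plan([533,280.5,100],[np.pi,0,2.915],5)
E
```

```text
t 16.75 p [517.7 140.9 150.8] rot [3.1365 0.0229 2.9581] F [ 0.6  0.3 -0.6] op 1.002 q [ 0.27  0.3   1.91 -0.01  0.9  -1.12]
t 16.85 p [518.5 142.9 150.9] rot [3.1351 0.0238 2.9608] F [ 0.1 -1.  -0.3] op 0.997 q [ 0.27  0.3   1.91 -0.01  0.9  -1.12]
[0.235, 2.752, 1.031, 0.001, 0.005, 0.009]
[0.255, 2.752, 1.028, 0.001, 0.005, 0.009]
[0.275, 2.751, 1.025, 0.001, 0.005, 0.009]
[0.296, 2.75, 1.023, 0.001, 0.005, 0.009]
[0.316, 2.748, 1.02, 0.001, 0.005, 0.009]
```

View pics/n.png

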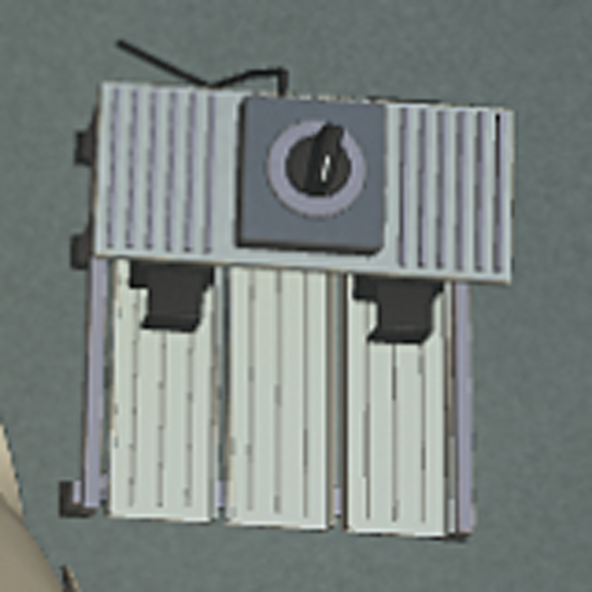

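The right strip's lip, at (397,341), lines up with the resident strip's at (170,329), so it is home. Next is the second strip.

Emit:
jog_arm(increments="0.25 2.75 0.8 0 0.005 0.009 1; 0.25 2.75 1 0 0.005 0.009 1; 0.25 2.75 1 0 0.005 0.009 1; 0.3 2.75 1 0 0.005 0.009 1; 0.3 2.75 1 0 0.005 0.009 1; 0 0 0 0 0 0 1; 0 0 0 0 0 0 1; 0 0 0 0 0 0 1")

```text
clock: 17.65
eef_pos: [532.1, 275.7, 103.3]
tcp_rot: [3.137, -0.003, 2.913]
contact_force: [-0.7, 0.0, 0.6]
opening: 1.005
```

```bash
python3 - <<'E'
from h import *
c=r.camera_info("wrist");f=r.grab_frame("wrist");np.save("o.npy",c);cv2.imwrite("pics/o.png",f[:,:,::-1])
st()
plan([533,280.5,20],[np.pi,0,2.915],1)
E
```

```text
t 17.7 p [532.2 275.7 103.4] rot [ 3.1369e+00 -3.0000e-03  2.9129e+00] F [ 0.9 -0.4  0.4] op 1.002 q [ 0.47  0.46  1.79  0.01  0.89 -0.87]
[0.007, 0.45, 8.344, 0.005, -0.003, -0.002]
```

View pics/o.png

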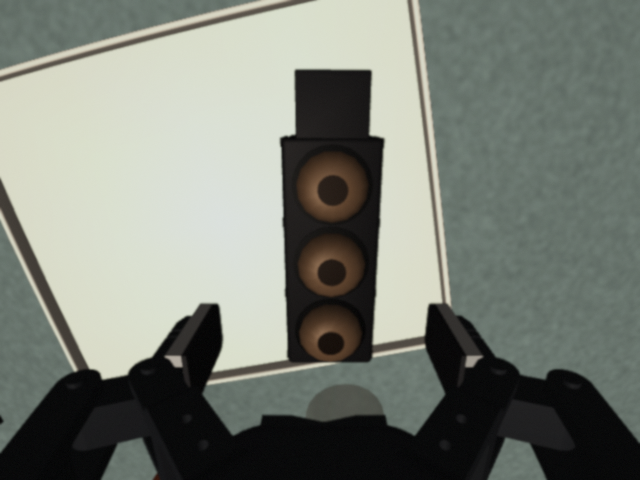

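Emit:
jog_arm(increments="0 0.45 1.5 0.005 0 0 1; 0 0 3 0 0 0 1; 0 0 2.8 0 0 0 1; 0 0 1 0 0 0 1; 0 0 0 0 0 0 1; 0 0 0 0 0 0 -1; 0 0 0 0 0 0 -1; 0 0 0 0 0 0 -1", squeeze=40)

```text
clock: 18.5
eef_pos: [533.8, 281.5, 21.6]
tcp_rot: [3.141, -0.002, 2.914]
contact_force: [-0.1, -0.9, 4.4]
opening: 0.646
```

Emit:
jog_arm(increments="0 0 0 0 0 0 -1; 0 0 0 0 0 0 -1; 0 0 0 0 0 0 -1; 0 0 -1 0 0 0 -1; 0 0 -2 0 0 0 -1; 0 0 -2 0 0 0 -1; 0 0 -1 0 0 0 -1; 0 0 0 0 0 0 -1")

```text
clock: 19.3
eef_pos: [534.0, 281.7, 81.9]
tcp_rot: [3.14, -0.001, 2.914]
contact_force: [0.1, 0.5, -3.1]
opening: 0.649
```

```bash
python3 - <<'E'
from h import *
f=r.grab_frame("wrist");cv2.imwrite("pics/p.png",f[:,:,::-1])
st()
plan([475,80,150],rot(TH),8)
plan(stand(-235,0,145),rot(TH),8,start=([475,80,150],rot(TH)))
E
```

```text
t 19.35 p [533.4 281.3  80.7] rot [ 3.1411e+00 -2.3000e-03  2.9136e+00] F [-0.3 -0.2 -2.5] op 0.649 q [ 0.48  0.5   1.79  0.    0.85 -0.86]
[0.144, -2.616, -0.867, 0.001, 0.015, -0.022]
[0.215, -2.613, -0.86, 0.001, 0.015, -0.022]
[0.285, -2.609, -0.853, 0.001, 0.015, -0.022]
[0.356, -2.603, -0.844, 0.001, 0.015, -0.022]
[0.426, -2.595, -0.835, 0.001, 0.015, -0.022]
[0.496, -2.586, -0.824, 0.001, 0.015, -0.022]
[0.565, -2.576, -0.813, 0.001, 0.015, -0.022]
[0.634, -2.564, -0.8, 0.001, 0.015, -0.022]
[-0.419, -3.422, 0.011, 0.0, 0.0, 0.0]
[-0.419, -3.422, 0.011, 0.0, 0.0, 0.0]
[-0.419, -3.422, 0.011, 0.0, 0.0, 0.0]
[-0.419, -3.422, 0.011, 0.0, 0.0, 0.0]
[-0.419, -3.422, 0.011, 0.0, 0.0, 0.0]
[-0.419, -3.422, 0.011, 0.0, 0.0, 0.0]
[-0.419, -3.422, 0.011, 0.0, 0.0, 0.0]
[-0.419, -3.422, 0.011, 0.0, 0.0, 0.0]
```

View pics/p.png

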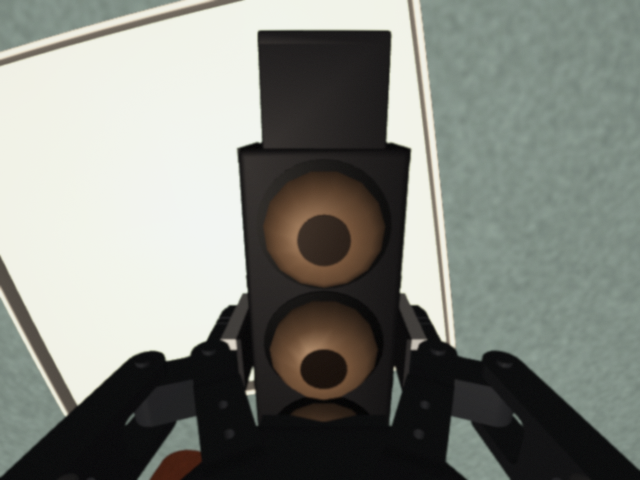

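Held squarely. On to the middle channel.

Emit:
jog_arm(increments="0.15 -2.6 -0.87 0 0.015 -0.022 -1; 0.2 -2.6 -0.86 0 0.015 -0.022 -1; 0.3 -2.6 -0.85 0 0.015 -0.022 -1; 0.35 -2.6 -0.85 0 0.015 -0.022 -1; 0.4 -2.6 -0.83 0 0.015 -0.022 -1; 0.5 -2.6 -0.83 0 0.015 -0.022 -1; 0.55 -2.6 -0.81 0 0.015 -0.022 -1; 0.65 -2.6 -0.8 0 0.015 -0.022 -1")

```text
clock: 20.15
eef_pos: [473.8, 78.1, 147.9]
tcp_rot: [3.131, -0.125, 3.091]
contact_force: [0.2, -0.3, -2.9]
opening: 0.648
```

Emit:
jog_arm(increments="-0.4 -3.4 0 0 0 0 -1; -0.4 -3.4 0 0 0 0 -1; -0.4 -3.4 0 0 0 0 -1; -0.4 -3.4 0 0 0 0 -1; -0.4 -3.4 0 0 0 0 -1; -0.4 -3.4 0 0 0 0 -1; -0.4 -3.4 0 0 0 0 -1; 0 0 0 0 0 0 -1")

```text
clock: 20.95
eef_pos: [490.0, -163.2, 141.6]
tcp_rot: [3.132, -0.123, 3.088]
contact_force: [0.1, 0.9, -1.9]
opening: 0.651
```

```bash
python3 - <<'E'
from h import *
sv()
plan(stand(-224,0,66.5),rot(TH),4)
E
```

```text
t 20.95 p [ 490.  -163.2  141.6] rot [ 3.1318 -0.1232  3.0877] F [ 0.1  0.9 -1.9] op 0.651 q [-0.31  0.36  1.86 -0.03  1.05 -1.81]
s -241.0 v 31.7
[-0.654, -0.808, 1.802, 0.003, -0.0, -0.001]
[-0.653, -0.804, 1.804, 0.003, -0.0, -0.001]
[-0.652, -0.8, 1.806, 0.003, -0.0, -0.001]
[-0.65, -0.796, 1.809, 0.003, -0.0, -0.001]
```

Emit:
jog_arm(increments="-0.65 -1.6 0 0.003 0 0 -1; -0.65 -1.6 0 0.003 0 0 -1; -0.65 0 2 0.003 0 0 -1; -0.65 0 2 0.003 0 0 -1; 0 0 2 0 0 0 -1; 0 0 1 0 0 0 -1; 0 0 0 0 0 0 -1; 0 0 0 0 0 0 -1")

```text
clock: 21.75
eef_pos: [506.0, -192.8, 69.9]
tcp_rot: [-3.14, -0.123, 3.091]
contact_force: [-0.0, -0.1, -1.8]
opening: 0.645
```

```bash
python3 - <<'E'
from h import *
sv()
c=r.camera_info("wrist");f=r.grab_frame("wrist");cv2.imwrite("pics/q.png",f[:,:,::-1])
plan(stand(-224,0,66),rot(TH),1)
E
```

```text
t 21.75 p [ 506.  -192.8   69.9] rot [-3.1402 -0.1225  3.0907] F [-0.  -0.1 -1.8] op 0.645 q [-0.34  0.49  1.85 -0.05  0.92 -1.83]
s -223.4 v 2.9
[0.04, -0.278, 0.446, -0.002, 0.001, -0.0]
```

View pics/q.png

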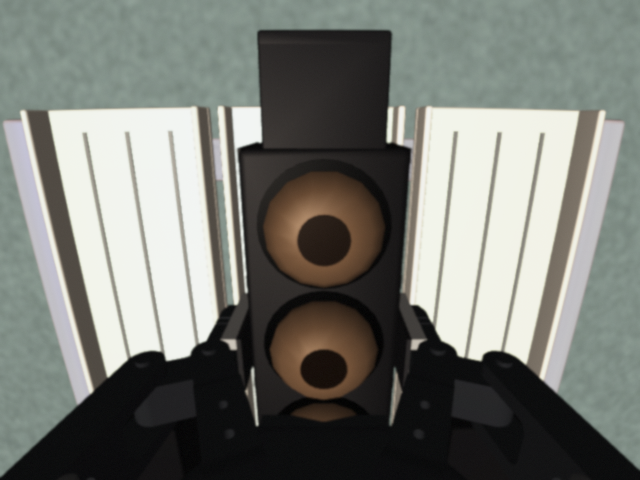

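Emit:
jog_arm(increments="0 -0.35 0 0 0 0 -1; 0 0 0.2 0 0 0 -1; 0 0 0.1 0 0 0 -1; 0 0 0 0 0 0 -1; 0 0 0 0 0 0 -1; 0 0 0 0 0 0 -1; 0 0 0 0 0 0 -1; 0 0 0 0 0 0 -1")

```text
clock: 22.6
eef_pos: [505.1, -196.1, 66.7]
tcp_rot: [-3.14, -0.123, 3.09]
contact_force: [-0.4, 0.3, -2.7]
opening: 0.648
```

Emit:
jog_arm(increments="0 0 0.1 0 0 0 -1; 0 0 0 0 0 0 -1; 0 0 0 0 0 0 -1; 0 0 0 0 0 0 -1; 0 0 0 0 0 0 -1; 0 0 0 0 0 0 -1; 0 0 0 0 0 0 -1; 0 0 0 0 0 0 -1")

```text
clock: 23.4
eef_pos: [505.0, -196.2, 65.7]
tcp_rot: [-3.14, -0.123, 3.09]
contact_force: [-0.5, 0.6, -2.5]
opening: 0.645
```

Emit:
jog_arm(increments="0 0 0.1 0 0 0 -1; 0 0 0 0 0 0 -1; 0 0 0 0 0 0 -1; 0 0 0 0 0 0 -1; 0 0 0 0 0 0 -1; 0 0 0 0 0 0 -1; 0 0 0 0 0 0 -1; 0 0 0 0 0 0 -1")

```text
clock: 24.2
eef_pos: [505.0, -196.2, 65.4]
tcp_rot: [-3.14, -0.122, 3.09]
contact_force: [-0.4, 0.3, 6.4]
opening: 0.646
```

Contact. Release, rise and look.

Emit:
jog_arm(increments="0 0 0 0 0 0 0.8; 0 0 0 0 0 0 0.8; 0 0 0 0 0 0 0.8; 0 0 0 0 0 0 0.8; 0 0 -1 0 0 0 0.8; 0 0 -3 0 0 0 0.8; 0 0 -3 0 0 0 0.8; 0 0 -1 0 0 0 0.8")

```text
clock: 25.0
eef_pos: [516.6, -197.2, 147.5]
tcp_rot: [-3.139, -0.118, 3.09]
contact_force: [0.6, 0.7, 0.0]
opening: 0.904
```

```bash
python3 - <<'E'
from h import *
f=r.grab_frame("wrist");cv2.imwrite("pics/s.png",f[:,:,::-1])
sv()
plan(stand(-380,-1.5,145),rot(-0.1),5)
E
```

```text
t 25.05 p [ 516.8 -197.2  147.7] rot [-3.1388 -0.1177  3.0904] F [ 0.5 -0.8  1.4] op 0.904 q [-0.34  0.4   1.78 -0.04  1.08 -1.84]
s -212.5 v -1.0
[3.321, -0.012, 0.446, -0.001, -0.044, -0.0]
[3.338, -0.012, 0.301, -0.001, -0.044, -0.0]
[3.348, -0.011, 0.156, -0.001, -0.044, -0.0]
[3.351, -0.011, 0.01, -0.001, -0.044, -0.0]
[3.349, -0.011, -0.136, -0.001, -0.044, -0.0]
```

View pics/s.png

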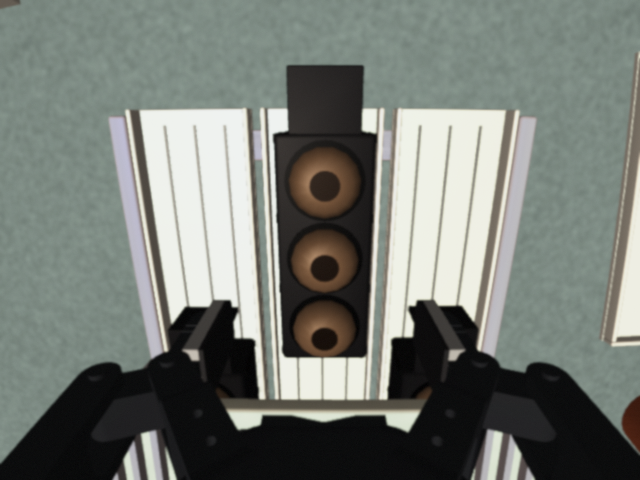

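Seated in the middle channel (block at about x 277–376, between the walls). Now the same push as before.

Emit:
jog_arm(increments="3.35 0 0.4 0 -0.043 0 -0.5; 3.35 0 0.3 0 -0.043 0 -0.5; 3.35 0 0.15 0 -0.043 0 -0.5; 3.35 0 0 0 -0.043 0 -0.5; 3.35 0 -0.1 0 -0.043 0 -0.5; 0 0 1.8 0 0 0 -0.5; 0 0 1.8 0 0 0 -0.5; 0 0 1.8 0 0 0 -0.5", squeeze=20)

```text
clock: 25.85
eef_pos: [351.3, -188.3, 88.3]
tcp_rot: [-3.14, 0.093, 3.09]
contact_force: [1.1, 0.4, 0.2]
opening: 0.249
```

```bash
python3 - <<'E'
from h import *
sv()
plan(stand(-372,-0.5,20+372*.1228+15),rot(-0.1),1)
E
```

```text
t 25.85 p [ 351.3 -188.3   88.3] rot [-3.1401  0.0927  3.09  ] F [1.1 0.4 0.2] op 0.249 q [-0.53  0.19  2.28  0.07  0.59 -2.11]
s -378.1 v -0.4
[-0.541, -0.008, 0.819, -0.002, -0.007, -0.001]
```

Emit:
jog_arm(increments="-0.3 0 0.35 0 0 0 -0.5; -0.3 0 0.35 0 0 0 -0.5; -0.97 0 0.22 0 0 0 -0.5; -0.97 0 0.22 0 0 0 -0.5; -0.97 0 0.22 0 0 0 -0.5; -0.97 0 0.22 0 0 0 -0.5; -1.2 0 0.27 0 0 0 -0.5; -1.2 0 0.27 0 0 0 -0.5")

```text
clock: 26.65
eef_pos: [423.2, -191.9, 74.1]
tcp_rot: [-3.14, 0.092, 3.091]
contact_force: [-3.4, -0.4, 3.0]
opening: 0.246
```

Emit:
jog_arm(increments="-1.2 0 0.27 0 0 0 -0.5; -1.2 0 0.27 0 0 0 -0.5; -1.2 0 0.27 0 0 0 -0.5; -1.2 0 0.27 0 0 0 -0.5; -1.2 0 0.27 0 0 0 -0.5; -1.2 0 0.27 0 0 0 -0.5; 0 0 0 0 0 0 -0.5; 0 0 0 0 0 0 -0.5")

```text
clock: 27.45
eef_pos: [495.7, -195.6, 64.5]
tcp_rot: [-3.14, 0.092, 3.091]
contact_force: [0.2, 0.2, -0.0]
opening: 0.247
```

```bash
python3 - <<'E'
from h import *
sv()
f=r.grab_frame("scene");cv2.imwrite("pics/t.png",cv2.resize(f[190:350,90:290,::-1],None,fx=3.7,fy=3.7,interpolation=2))
E
```

```text
t 27.45 p [ 495.7 -195.6   64.5] rot [-3.1403  0.0925  3.091 ] F [ 0.2  0.2 -0. ] op 0.247 q [-0.4   0.4   2.02  0.05  0.63 -1.96]
s -233.6 v -0.5
```

View pics/t.png

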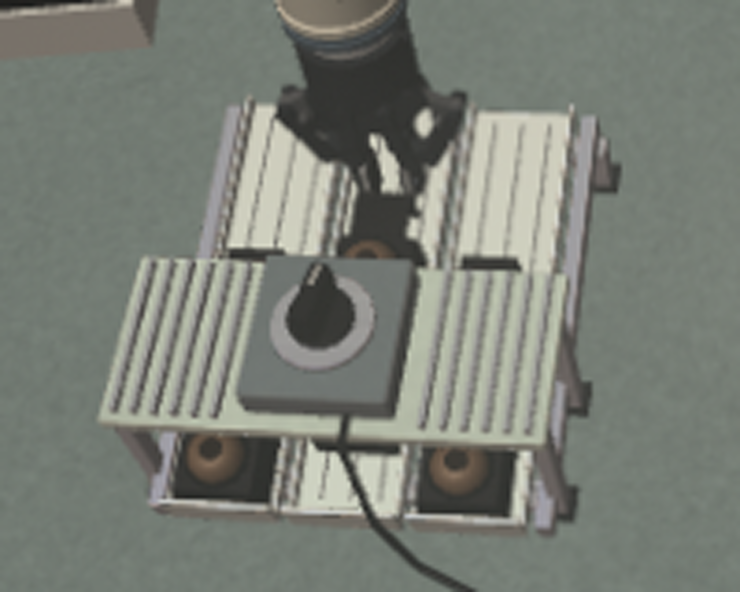

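Emit:
jog_arm(increments="-1 0 0.23 0 0 0 -0.5; -1 0 0.23 0 0 0 -0.5; -1 0 0.23 0 0 0 -0.5; -0.6 0 0.14 0 0 0 -0.5; -0.3 0 0.07 0 0 0 -0.5; -0.2 0 0.05 0 0 0 -0.5; -0.2 0 0.05 0 0 0 -0.5; 0 0 0 0 0 0 -0.5")

```text
clock: 28.3
eef_pos: [539.2, -197.9, 58.7]
tcp_rot: [-3.14, 0.092, 3.091]
contact_force: [-1.5, 0.4, 0.5]
opening: 0.247
```

Emit:
jog_arm(increments="-0.2 0 0.04 0 0 0 -0.5; -0.2 0 0.04 0 0 0 -0.5; -0.1 0 0.02 0 0 0 -0.5; -0.1 0 0.02 0 0 0 -0.5; 0 0 0 0 0 0 -0.5; 0 0 0 0 0 0 -0.5; 0 0 0 0 0 0 -0.5; 0 0 0 0 0 0 -0.5")

```text
clock: 29.1
eef_pos: [545.3, -198.3, 58.1]
tcp_rot: [-3.14, 0.093, 3.091]
contact_force: [0.3, 0.4, -0.5]
opening: 0.252
```

```bash
python3 - <<'E'
from h import *
sv()
E
```

```text
t 29.1 p [ 545.3 -198.3   58.1] rot [-3.1403  0.0926  3.0907] F [ 0.3  0.4 -0.5] op 0.252 q [-0.37  0.47  1.92  0.04  0.66 -1.92]
s -183.9 v -0.6
```

Emit:
jog_arm(increments="-0.1 0 0.02 0 0 0 -0.5; -0.1 0 0.02 0 0 0 -0.5; -0.1 0 0.02 0 0 0 -0.5; 0 0 0 0 0 0 -0.5; 0 0 0 0 0 0 -0.5; 0 0 0 0 0 0 -0.5; 0 0 0 0 0 0 -0.5; 0 0 0 0 0 0 -0.5")

```text
clock: 29.9
eef_pos: [546.0, -198.1, 57.7]
tcp_rot: [-3.141, 0.088, 3.091]
contact_force: [-10.3, -0.5, 10.7]
opening: 0.252
```

Emit:
jog_arm(increments="-0.1 0 0.02 0 0 0 -0.5; 0 0 0 0 0 0 -0.5; 1 0 -0.3 0 0 0 -0.5; 2 0 -2 0 0 0 -0.5; 2 0 -4 0 0 0 -0.5; 1 0 -4.5 0 0.03 0 -0.5; 0 0 -4.5 0 0.03 0 -0.5; 0 0 -4.5 0 0.03 0 0.5")

```text
clock: 30.7
eef_pos: [474.5, -194.3, 251.7]
tcp_rot: [-3.14, 0.002, 3.09]
contact_force: [0.5, -0.6, 0.4]
opening: 0.406
```

```bash
python3 - <<'E'
from h import *
sv()
f=r.grab_frame("top");cv2.imwrite("pics/u.png",cv2.resize(f[125:285,370:530,::-1],None,fx=3.7,fy=3.7,interpolation=2))
sv()
plan([590,-204,270],rot(0),4)
E
```

```text
t 30.7 p [ 474.5 -194.3  251.7] rot [-3.1401e+00  2.1000e-03  3.0900e+00] F [ 0.5 -0.6  0.4] op 0.406 q [-0.39  0.16  1.85 -0.    1.13 -1.91]
s -254.8 v -0.2
t 30.75 p [ 478.4 -195.8  259.2] rot [-3.1368  0.01    3.0902] F [ 3.6 -1.8  6.8] op 0.493 q [-0.39  0.15  1.84 -0.    1.14 -1.91]
s -250.8 v -1.5
[-2.799, -0.062, -0.242, -0.001, 0.003, -0.0]
[-2.798, -0.063, -0.249, -0.001, 0.003, -0.0]
[-2.798, -0.063, -0.256, -0.001, 0.003, -0.0]
[-2.797, -0.063, -0.263, -0.001, 0.003, -0.0]
```

View pics/u.png

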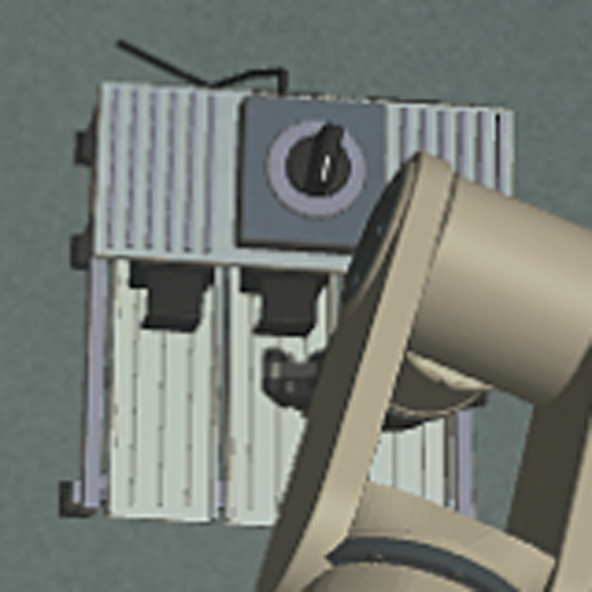

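The middle strip's lip is at (283,334), in line with the other two, so both strips are home. Next is the knob.

Emit:
jog_arm(increments="-2.8 0 0 0 0 0 0.5; -2.8 -0.1 0 0 0 0 0.3; -2.8 -0.1 0 0 0 0 0.3; -2.8 0 0 0 0 0 0.3; 0 0 0 0 0 0 0.3; 0 0 0 0 0 0 0.3; 0 0 0 0 0 0 0.3; 0 0 0 0 0 0 0.3")

```text
clock: 31.55
eef_pos: [586.2, -202.1, 249.9]
tcp_rot: [-3.14, 0.002, 3.09]
contact_force: [0.2, -0.1, -0.3]
opening: 0.656
```

```bash
python3 - <<'E'
from h import *
c=r.camera_info("wrist");f=r.grab_frame("wrist");np.save("v.npy",c);cv2.imwrite("pics/v.png",f[:,:,::-1])
sv()
E
```

```text
t 31.6 p [ 586.4 -202.2  250. ] rot [-3.1403e+00  2.3000e-03  3.0903e+00] F [ 0.6 -0.7 -0.5] op 0.651 q [-0.33  0.33  1.63 -0.    1.18 -1.85]
s -142.7 v -2.4
```

View pics/v.png

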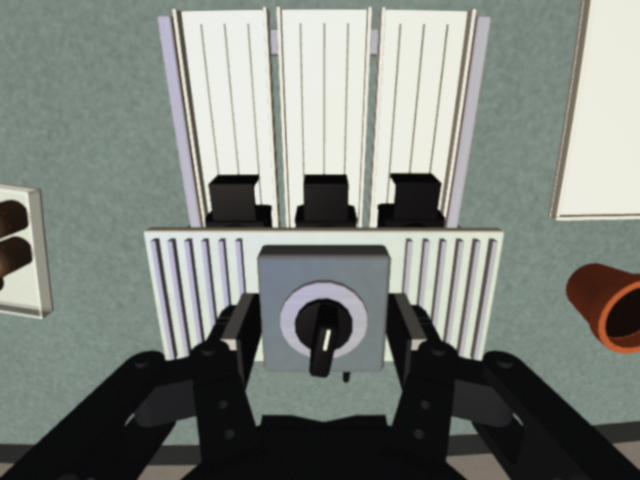

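```bash
python3 - <<'E'
from h import *
c=np.load("v.npy",allow_pickle=True).item()
print("ring",onz(c,[(281,318),(367,318),(324,281),(324,357)],150.5).round(1).tolist())
print("box",onz(c,[(260,247),(388,247),(263,371),(384,371)],150).round(1).tolist())
print("bar",onz(c,[(327,303),(320,375)],192).round(1).tolist())
f=cv2.imread("pics/v.png")[225:400,230:420];cv2.imwrite("pics/v2.png",cv2.resize(f,None,fx=3.4,fy=3.4,interpolation=2))
print(proj(c,[[650,-204,194],[650,-204,158],[650,-204,150]]))
E
```

```text
ring [[649.7, -237.8, 150.5], [653.1, -171.3, 150.5], [619.9, -202.9, 150.5], [687.5, -206.4, 150.5]]
box [[590.7, -247.8, 150.0], [595.5, -155.3, 150.0], [699.3, -257.4, 150.0], [704.4, -157.7, 150.0]]
bar [[615.5, -200.8, 192.0], [670.8, -208.3, 192.0]]
[[324.76222723 351.04551146]
 [324.6260712  321.6670338 ]
 [324.60023531 316.10714662]]
```

View pics/v2.png

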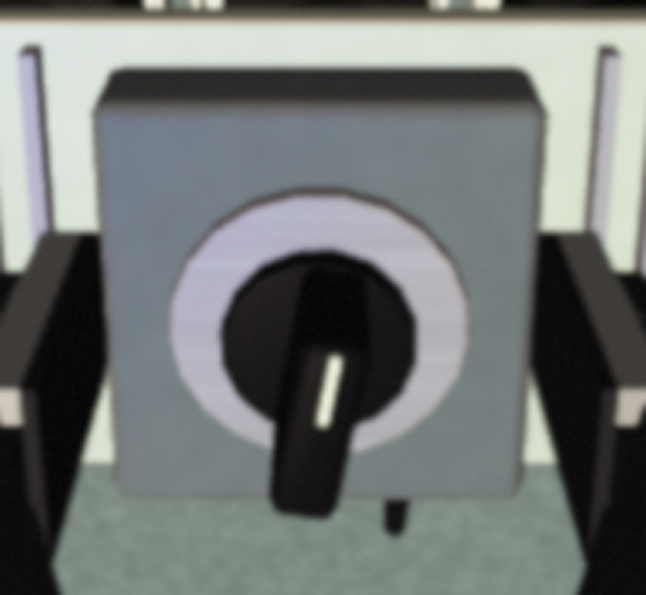

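```bash
python3 - <<'E'
from h import *
c=np.load("v.npy",allow_pickle=True).item()
w=onz(c,[(329.4,326.5),(319.1,376.5)],194);print("bar",w.round(1).tolist(),w.mean(0),np.arctan2(*(w[1]-w[0])[[1,0]]))
# disc top circle black at z158
print("disc",onz(c,[(230+221/3.4,225+340/3.4),(230+417/3.4,225+340/3.4)],158).round(1).tolist())
yaw=np.arctan2(*(w[1]-w[0])[[1,0]])
plan([651,-204.5,210],[np.pi,0,np.pi+yaw],4)
E
```

```text
bar [[631.5, -200.1, 194.0], [670.4, -208.9, 194.0]] [ 650.91896753 -204.48175858  194.        ] -0.22209736950925968
disc [[651.8, -226.5, 158.0], [654.0, -183.0, 158.0]]
[-1.615, 0.026, 1.004, -0.0, 0.001, 0.043]
[-1.613, 0.094, 1.003, -0.0, 0.001, 0.043]
[-1.608, 0.163, 1.002, -0.0, 0.001, 0.043]
[-1.6, 0.231, 1.001, -0.0, 0.001, 0.043]
```

Emit:
jog_arm(increments="-1.6 0.05 0.7 0 0 0.043 0.3; -1.6 0.1 0.7 0 0 0.043 0.3; -1.6 0.15 0.8 0 0 0.043 0.3; -1.6 0.2 0.8 0 0 0.043 0.3; 0 0 0 0 0 0 0.3; 0 0 0 0 0 0 0.3; 0 0 0 0 0 0 0.3; 0 0 0 0 0 0 0.3")

```text
clock: 32.4
eef_pos: [650.8, -204.7, 220.7]
tcp_rot: [-3.141, 0.003, 2.919]
contact_force: [-0.0, -0.1, 0.6]
opening: 0.646
```

```bash
python3 - <<'E'
from h import *
sv()
plan([651,-204.5,168],[np.pi,0,np.pi-.222],1)
E
```

```text
t 32.4 p [ 650.8 -204.7  220.7] rot [-3.1407e+00  3.0000e-03  2.9189e+00] F [-0.  -0.1  0.6] op 0.646 q [-0.31  0.45  1.51 -0.    1.18 -1.65]
s -78.2 v -1.6
[0.005, 0.027, 5.267, -0.001, 0.003, -0.001]
```

Emit:
jog_arm(increments="0 0 2 0 0.003 0 0.3; 0 0 2 0 0 0 0.3; 0 0 1.2 0 0 0 0.3; 0 0 0 0 0 0 0.3; 0 0 0 0 0 0 -1; 0 0 0 0 0 0 -1; 0 0 0 0 0 0 -1; 0 0 0 0 0 0 -1", squeeze=25)

```text
clock: 33.2
eef_pos: [651.8, -205.3, 169.2]
tcp_rot: [-3.14, 0.001, 2.919]
contact_force: [-1.6, -3.2, 4.6]
opening: 0.157
```

Emit:
jog_arm(increments="0 0 0 0 0 0 -1; 0 0 0 0 0 0 -1; 0 0 0 0 0 0 -1; 0 0 0 0 0 0.1 -1; 0 0 0 0 0 0.1 -1; 0 0 0 0 0 0.1 -1; 0 0 0 0 0 0 -1; 0 0 0 0 0 0 -1")

```text
clock: 34.0
eef_pos: [652.0, -205.0, 169.2]
tcp_rot: [-3.141, 0.002, 2.618]
contact_force: [-2.0, -1.8, 5.3]
opening: 0.159
```

```bash
python3 - <<'E'
from h import *
sv();print(r.sense()["wrist_torque"])
E
```

```text
t 34.0 p [ 652.  -205.   169.2] rot [-3.1409e+00  1.6000e-03  2.6183e+00] F [-2.  -1.8  5.3] op 0.159 q [-0.31  0.5   1.55 -0.    1.09 -1.35]
s -77.0 v -1.9
[-0.19948083  0.15329725 -0.08603812]
```

Emit:
jog_arm(increments="0 0 0 0 0 0.12 -1; 0 0 0 0 0 0.12 -1; 0 0 0 0 0 0.12 -1; 0 0 0 0 0 0.12 -1; 0 0 0 0 0 0.12 -1; 0 0 0 0 0 0.12 -1; 0 0 0 0 0 0.08 -1; 0 0 0 0 0 0 -1")

```text
clock: 34.8
eef_pos: [652.6, -204.6, 169.2]
tcp_rot: [3.14, 0.001, 1.817]
contact_force: [1.2, 0.4, 6.0]
opening: 0.158
```

Emit:
jog_arm(increments="0 0 0 0 0 0.04 -1; 0 0 0 0 0 0.04 -1; 0 0 0 0 0 0.03 -1; 0 0 0 0 0 0 -1; 0 0 0 0 0 0 -1; 0 0 0 0 0 0 -1; 0 0 0 0 0 0 -1; 0 0 0 0 0 0 -1")

```text
clock: 35.6
eef_pos: [652.7, -204.6, 169.3]
tcp_rot: [3.139, 0.001, 1.71]
contact_force: [1.7, 0.5, 5.9]
opening: 0.157
```

```bash
python3 - <<'E'
from h import *
sv();print(r.sense()["wrist_torque"])
E
```

```text
t 35.6 p [ 652.7 -204.6  169.3] rot [3.1392e+00 1.3000e-03 1.7104e+00] F [1.7 0.5 5.9] op 0.157 q [-0.31  0.5   1.55 -0.    1.09 -0.45]
s -76.3 v -1.5
[ 0.06253833 -0.38103127 -0.03645514]
```

Torque is still low, so it is not at the end stop yet. I'll go on in small steps.

Emit:
jog_arm(increments="0 0 0 0 0 0.02 -1; 0 0 0 0 0 0.02 -1; 0 0 0 0 0 0.01 -1; 0 0 0 0 0 0 -1; 0 0 0 0 0 0 -1; 0 0 0 0 0 0 -1; 0 0 0 0 0 0 -1; 0 0 0 0 0 0 -1")

```text
clock: 36.4
eef_pos: [652.7, -204.6, 169.2]
tcp_rot: [3.139, 0.002, 1.662]
contact_force: [2.0, -0.0, 5.7]
opening: 0.154
```

```bash
python3 - <<'E'
from h import *
sv();print(r.sense()["wrist_torque"])
E
```

```text
t 36.4 p [ 652.7 -204.6  169.2] rot [3.1394e+00 1.7000e-03 1.6620e+00] F [ 2.  -0.   5.7] op 0.154 q [-0.31  0.5   1.55 -0.    1.09 -0.4 ]
s -76.3 v -1.5
[ 0.04624806 -0.33590266  0.84640938]
```

Emit:
jog_arm(increments="0 0 0 0 0 0.02 -1; 0 0 0 0 0 0.02 -1; 0 0 0 0 0 0 -1; 0 0 0 0 0 0 -1; 0 0 0 0 0 0 -1; 0 0 0 0 0 0 -1; 0 0 0 0 0 0 -1; 0 0 0 0 0 0 -1")

```text
clock: 37.2
eef_pos: [652.7, -204.8, 169.3]
tcp_rot: [3.139, 0.002, 1.623]
contact_force: [1.4, -1.6, 6.0]
opening: 0.155
```

```bash
python3 - <<'E'
from h import *
sv();print(r.sense()["wrist_torque"])
E
```

```text
t 37.2 p [ 652.7 -204.8  169.3] rot [3.1394e+00 2.2000e-03 1.6229e+00] F [ 1.4 -1.6  6. ] op 0.155 q [-0.31  0.5   1.55 -0.    1.09 -0.36]
s -76.3 v -1.7
[-0.08107196 -0.33059748  1.34491359]
```

Emit:
jog_arm(increments="0 0 0 0 0 0 0.2; 0 0 0 0 0 0 0.2; 0 0 0 0 0 0 0.2; 0 0 0 0 0 0 0.2; 0 0 -1 0 0 0 0.2; 0 0 -3 0 0 0 0.2; 0 0 -3 0 0 0 0.2; 0 0 -3 0 0 0 0.2")

```text
clock: 38.0
eef_pos: [651.3, -204.6, 269.7]
tcp_rot: [-3.141, 0.001, 1.619]
contact_force: [-0.3, -0.7, 0.1]
opening: 0.6
```

Emit:
jog_arm(increments="0 -3 0 0 0 -0.12 0.2; 0.4 -3 0 0 0 -0.12 0.2; 0.8 -3 0 0 0 -0.12 0.2; 1 -3 0 0 0 -0.12 0.2; 1.4 -3 0 0 0 -0.12 0.2; 1.7 -2.5 0 0 0 -0.12 0.2; 0 0 0 0 0 0 0.2; 0 0 0 0 0 0 0.2")

```text
clock: 38.8
eef_pos: [465.8, -215.4, 269.2]
tcp_rot: [-3.142, 0.002, 2.336]
contact_force: [0.5, 0.5, 0.3]
opening: 0.602
```

```bash
python3 - <<'E'
from h import *
sv()
c=r.camera_info("wrist");f=r.grab_frame("wrist");np.save("w.npy",c);cv2.imwrite("pics/w.png",f[:,:,::-1])
f=r.grab_frame("scene");cv2.imwrite("pics/w2.png",f[:,:,::-1])
f=r.grab_frame("top");cv2.imwrite("pics/w3.png",cv2.resize(f[125:285,370:530,::-1],None,fx=3.7,fy=3.7,interpolation=2))
E
```

```text
t 38.8 p [ 465.8 -215.4  269.2] rot [-3.1415e+00  1.7000e-03  2.3361e+00] F [0.5 0.5 0.3] op 0.602 q [-0.44  0.14  1.83 -0.    1.17 -1.2 ]
s -262.4 v -21.7
```

View pics/w.png

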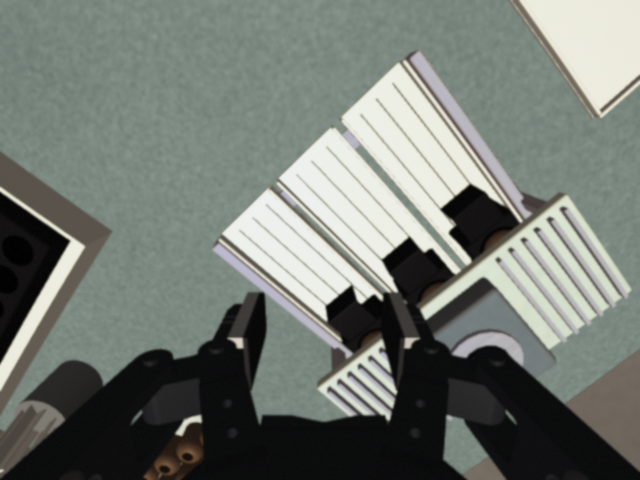

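View pics/w2.png

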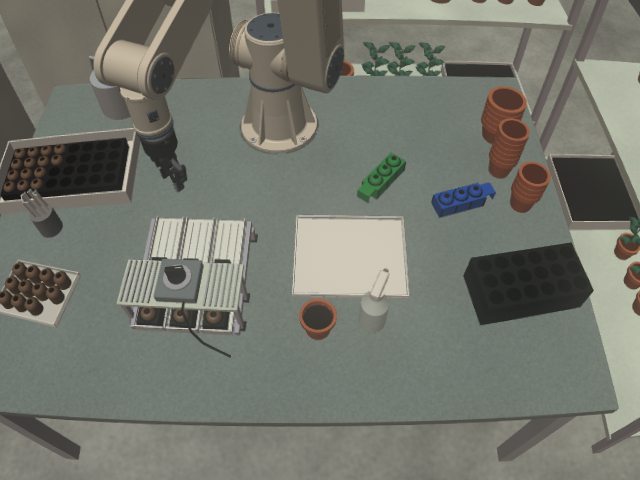

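View pics/w3.png

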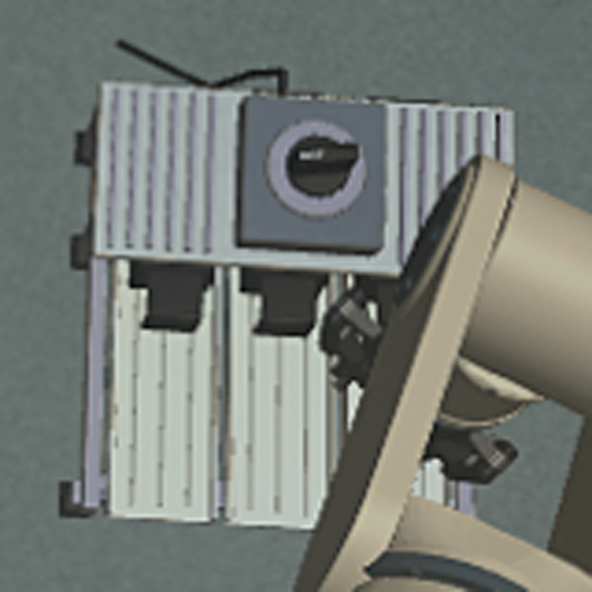

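```bash
python3 - <<'E'
from h import *
r.sign_off(); st()
E
```

```text
the job is handed in; nothing more can be done
the job is handed in; nothing more can be done
```

The job is handed in: both strips are home in the lamp stand and the lamp knob is at its clockwise end. It took about 39 s of the 72 s allowed.

- **Strips:** I put one strip in the right channel and one in the middle channel, upright with tabs to the front. I slid each down by pushing on its lip until it stopped moving, at about 13 N and 10 N. Both pushes ended at the same depth, about 183 mm in front of the stop. In the last views all three lips line up and the strip that was already there looks unmoved.
- **Knob:** I turned it about 1.25 rad clockwise from a start angle of about 0.17 rad. It ended against its stop, where the torque rose to about 1.3 N m. The last top view puts the knob at roughly 1.4 rad, and there is no direct reading of its angle.
- **Bystanders:** In the last scene view the pot, the mister and the green and blue look-alikes are where they started. The tray is empty and the gripper is clear of everything.

No check failed. The only disagreement was 1–4 mm between my camera estimates of the stand's position, well within the channel clearance.

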